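# Fit the shaker platform on its splined shaft and load the sample jars in rows

## Robot

A 6-joint arm with a two-finger parallel gripper is mounted at the origin on the work surface. World frame = base frame: x ahead of the robot, y to its left, z up, the work surface at z = 0. Lengths are in m, angles in rad, forces in N, time in s.
With the tool pointing down it reaches from about 0.15 to 0.775 m from the base axis. Payload 6.1 kg.
Tool frame: the origin (TCP) lies midway between the tips of the shut fingers; the grasp point (between the pads) lies 19 mm behind it (bot.pinch_z is the distance from the TCP to the grasp point, in m); z points along the fingers, y is the direction in which the jaws open and shut (so a half turn about z gives the same grasp; the last joint's range is limited). The gripper opens to 85 mm and grips with 20 to 120 N. Pads are 22 mm wide; open, the fingers measure 114 mm over their backs; the gripper's body (76 mm by 85 mm) begins 54 mm behind the grasp point. The pads swing forward as they close: fully open they stand 13 mm farther back than shut.
Start: joints at [-1.182, 0.126, -0.04, 1.405, 0, 1.571], TCP at [0.199, -0.486, 0.231] pointing down, gripper open.
Joint ranges: [-2.72, 2.72], [-0.95, 1.95], [-1.27, 1.35], [-1.78, 2.02], [-1.46, 1.47], [-3.14, 3.14]. Speed limits (rad/s): [2.39, 2.39, 3.01, 3.14, 3.14, 3.14].

## Interface

Orientations are given as a unit quaternion [w, x, y, z].
In Python, from plant import bot gives the robot as it stands.
- The arm moves only by the tool jog_arm, never from a script. Its argument "steps" is a list of rows, each a list of 5 numbers: the closure, from 0 (fully open) to 1 (shut), then the shift along the tool's x, y, z in m, then the turn about the tool's z in degrees. A call has 1 to 5 rows; each row shifts and turns the commanded pose from where the row before left it, along the tool's axes as they then stand; what a row does not reach is not made up. A row lasts 1/12 s, in which the tool goes at most 41.7 mm and 7.16 degrees, less where a joint would pass 70% of its speed; a pose out of reach is approached as far as the arm can. A call is refused whole if a number of a shift passes 0.0417 or a number of a turn 7.16, either way. A call with a gripper value outside its range is refused whole. The fingers move at their own pace and stop on an object; "grip_force" is the grip in N (left out, the last holds). Time passes only in rows, so rows that do not move let the fingers close. It gives the time, the measured TCP pose, the force and the opening at its end, in the units of the state.
- bot.observe(): the state, without advancing time (a new reading comes with each control period).
- bot.grab_frame(name): name is "scene" or "top" or "wrist"; returns a dict with "color" (420x560x3 uint8, blue, green, red), "depth" (420x560 float32, m along the optical axis (not along the pixel's ray), 0 where there is no reading), "vfov" (degrees; the focal length in pixels is half the picture's height over the tangent of half this angle, whatever the lens; pixels are square), "cx", "cy" (the principal point, pixels), "k1" (the pictures are not rectified: a ray, as slopes to the right and down, at radius r is drawn at 1 + k1 r^2 times it, then the intrinsics apply), "world_from_camera" (4x4, takes a point from camera to world coordinates); the wrist camera has in their place "tool_from_camera" (4x4, takes a point from camera to tool coordinates, whose origin is the TCP and whose axes are the flange's). Camera axes: x right, y down, z forward; pixel columns grow to the right and rows downward; lengths in m; the calibration is good to about 2 mm. A picture is of the moment at which its call begins: read the wrist's pose just before it.
- bot.hand_in(): hands the job in, once; it reports no verdict.
The state is a dict: "clock": time; "qpos": joint angles; "joint_velocities": joint speeds; "joint_efforts": joint torques, N m; "tool_pos": TCP position; "ee_rot": TCP orientation; "contact_force": force on the tool from outside, world axes, zero at the start; "moment": the same for the moment, N m; "finger_gap": finger opening in m.
Only numpy, scipy, OpenCV 4.12 (cv2) and the standard library are available. Lean on these libraries where they do the work, as an engineer would, in place of code of your own. Each camera call takes 0.05 s, during which the arm holds its last target.

## Task

Get the bench shaker ready and start it: lift the platform by its hub, turn it until its splined bore lines up with the shaker's drive shaft (yellow key to yellow mark) and slide it down fully home, let go and throw the red clamp lever on the control panel right over to lock it. Next stand every amber sample jar upright in the two neat printed rows on the platform, each centred on a circle of its own, and when all are loaded press the green start button right down and let it come up. Leave the beaker, the wash bottle and the slide box where they are.

Things in the scene. Friction and masses are not known exactly. Their poses are not given: they have to be found in the camera images.
- hub (a point): Grip point of the loose platform (aluminium tray 208 mm square, plate 8 mm thick, rim to 26 mm, about 0.6 kg), flat on the bench at first. The hub is a steel hexagon tube 60 mm across flats in its middle, from the underside up to 36 mm; flats face x and every 60 degrees. Point: on the hub's axis, 22 mm above the underside. z up, x to the yellow marks on hub and rim.
- hub_mark (a point): Yellow mark on the hub's top, 27 mm from its axis along x. The bore below goes right through: 47 mm across flats, five inward teeth 8 mm wide that reach to 16.5 mm from the axis, at +-60, +-120 and 180 degrees from x, none at the mark, where the shaft's wide yellow key goes: it fits one way only.
- drive_seat (a point): On the axis of the shaker's upright drive shaft, at the top of its 100 mm shoulder, where the platform's underside rests when fully home (92 mm above the bench). x points to the yellow key, z up; hub x must lie along it. Housing 270 mm by 250, 80 mm high, centred on the axis, with a 60 mm high control panel to y -225 mm on its right (-y).
- key_mark (a point): Top of the yellow key of the shaft, 15 mm from the axis along drive_seat's x. The shaft rises 34 mm above the seat: core 29 mm across, six teeth 6 mm wide at +-30, +-90, +-150 degrees and the key 14 mm wide at 0, to 21.5 mm from the axis; top 6 mm tapered. Lined up, the hub has about 1.8 mm and 5 degrees of play each way and slides down.
- drive (a joint): Angle of the drive shaft (and of a fitted platform) on the shaker, rad, counter-clockwise seen from above. It can be turned by hand against a geared motor: stiff, about 0.25 N m, and stays where it is left.
- clamp (a joint): Angle of the red clamp lever, rad: 0 leaning 0.5 rad towards the shaker's -x (open), 1.0 leaning 0.5 rad to +x (locked, counts beyond 0.85); it stays where it is left and is pushed over with a few newtons.
- clamp_tip (a point): Centre of the red ball (26 mm) on the end of the clamp lever, 50 mm from the lever's pivot, which lies 82 mm above the bench with its axis along the shaker's y, in a block 70 mm (x) by 50 on the control panel, top 85 mm above the bench.
- start (a joint): Travel of the green start button, m: 0 up, 0.006 right down (about 5 N), springs back. It counts as pressed beyond 0.004.
- start_top (a point): Centre of the top of the green start button, 32 mm in diameter, on the shaker's control panel; press it straight down.
- circle1 (a point): Centre of printed circle 1 of 6 (60 mm across) on the platform's top face, at x -66, y -66 mm in the platform's axes; circles 1-3 form one row, 4-6 the other; it moves with the platform.
- circle2 (a point): Centre of printed circle 2 of 6 (60 mm across) on the platform's top face, at x -66, y 0 mm in the platform's axes; circles 1-3 form one row, 4-6 the other; it moves with the platform.
- circle3 (a point): Centre of printed circle 3 of 6 (60 mm across) on the platform's top face, at x -66, y 66 mm in the platform's axes; circles 1-3 form one row, 4-6 the other; it moves with the platform.
- circle4 (a point): Centre of printed circle 4 of 6 (60 mm across) on the platform's top face, at x 66, y -66 mm in the platform's axes; circles 1-3 form one row, 4-6 the other; it moves with the platform.
- circle5 (a point): Centre of printed circle 5 of 6 (60 mm across) on the platform's top face, at x 66, y 0 mm in the platform's axes; circles 1-3 form one row, 4-6 the other; it moves with the platform.
- circle6 (a point): Centre of printed circle 6 of 6 (60 mm across) on the platform's top face, at x 66, y 66 mm in the platform's axes; circles 1-3 form one row, 4-6 the other; it moves with the platform.
- jar1_mid (a point): Amber sample jar with white screw cap, 64 mm tall, body 53 mm and cap 54 mm in diameter (cap: top 20 mm), about 0.18 kg; this point is its centre, 32 mm above its base, z up. Some jars may be absent (None).
- jar2_mid (a point): Amber sample jar with white screw cap, 64 mm tall, body 53 mm and cap 54 mm in diameter (cap: top 20 mm), about 0.18 kg; this point is its centre, 32 mm above its base, z up. Some jars may be absent (None).
- jar3_mid (a point): Amber sample jar with white screw cap, 64 mm tall, body 53 mm and cap 54 mm in diameter (cap: top 20 mm), about 0.18 kg; this point is its centre, 32 mm above its base, z up. Some jars may be absent (None).
- jar4_mid (a point): Amber sample jar with white screw cap, 64 mm tall, body 53 mm and cap 54 mm in diameter (cap: top 20 mm), about 0.18 kg; this point is its centre, 32 mm above its base, z up. Some jars may be absent (None).
- jar5_mid (a point): Amber sample jar with white screw cap, 64 mm tall, body 53 mm and cap 54 mm in diameter (cap: top 20 mm), about 0.18 kg; this point is its centre, 32 mm above its base, z up. Some jars may be absent (None).
- jar6_mid (a point): Amber sample jar with white screw cap, 64 mm tall, body 53 mm and cap 54 mm in diameter (cap: top 20 mm), about 0.18 kg; this point is its centre, 32 mm above its base, z up. Some jars may be absent (None).
- beaker: Empty glass beaker, 72 mm across, 95 mm tall; origin under its centre. Leave alone.
- wash_bottle: White wash bottle with blue cap, 64 mm across, 170 mm tall; origin under its centre. Leave alone.
- slide_box: Blue and white slide box, 100 by 180 by 34 mm; origin under its centre. Leave alone.
There are look-alikes about, which are no part of the job. What is shaped like the part that bears jar2_mid but black or pink is not meant.

How it is judged:
By the outcome, as a careful person would: the job done as asked, in the order asked, and still so for the second after the job is handed in, with the robot touching nothing.
Of jar1, jar2, jar3, jar4, jar5, jar6 only 4 to 6 are there at a start; the rules pass over those that are not, and their reading is None.
At some moment in a run one of jar1, jar2, jar3, jar4, jar5, jar6 may be knocked a few centimetres aside while the robot is not near it.
It also fails if it takes over 210 s, if anything falls off the work surface, if the arm or the gripper's body presses on something with over 40 N, if the wrist force passes 120 N, or if a joint passes its speed limit or range.

## Working session

There is one attempt and no reset: what is moved stays moved. The work goes in short steps, Python scripts to look and compute and a tool call to move; the robot and the scene stay as the last step left them, time stands still between calls to the robot, and variables do not carry over. Pictures are saved under pics/ and viewed, and the job is handed in when it is done.

Besides the shell and the picture viewer there is one more tool, called after ">>>" by a JSON object that holds its "api" and its "payload". jog_arm: Moves the arm, as the interface text tells. Its arguments: {"type":"object","properties":{"steps":{"type":"array"},"grip_force":{"type":"number"}},"required":["steps"]}

```bash
ls; mkdir -p pics; cat > h.py <<'E'
import numpy as np, cv2
from plant import bot
def grab(name,fn=None):
    s=bot.observe(); f=bot.grab_frame(name)
    if fn: cv2.imwrite('pics/'+fn,f['color'])
    H,W=f['depth'].shape; f['f']=H/2/np.tan(np.radians(f['vfov']/2))
    if name=='wrist':
        from scipy.spatial.transform import Rotation as R
        q=s['ee_rot']; T=np.eye(4); T[:3,:3]=R.from_quat([q[1],q[2],q[3],q[0]]).as_matrix(); T[:3,3]=s['tool_pos']
        f['T']=T@np.array(f['tool_from_camera'])
    else: f['T']=np.array(f['world_from_camera'])
    return f
def rays(f,uv):
    K=np.array([[f['f'],0,f['cx']],[0,f['f'],f['cy']],[0,0,1.]])
    p=cv2.undistortPoints(np.array(uv,float).reshape(-1,1,2),K,np.array([f['k1'],0,0,0,0.])).reshape(-1,2)
    return np.c_[p,np.ones(len(p))]
def plane(f,uv,z):
    d=rays(f,uv)@f['T'][:3,:3].T; o=f['T'][:3,3]
    return o+d*((z-o[2])/d[:,2])[:,None]
def proj(f,P):
    P=np.atleast_2d(P); Q=(P-f['T'][:3,3])@f['T'][:3,:3]
    s=Q[:,:2]/Q[:,2:]; r2=(s**2).sum(1,keepdims=True); s=s*(1+f['k1']*r2)
    return s*f['f']+[f['cx'],f['cy']]
def cloud(f):
    H,W=f['depth'].shape; v,u=np.mgrid[:H,:W]
    c=rays(f,np.c_[u.ravel(),v.ravel()])*f['depth'].reshape(-1,1)
    return (c@f['T'][:3,:3].T+f['T'][:3,3]).reshape(H,W,3)
E
python3 - <<'E'
from h import *
print(bot.observe())
for n in ['scene','top','wrist']:
    f=grab(n,n+'0.png'); print(n,f['vfov'],f['cx'],f['cy'],f['k1'],f['T'].round(3).tolist(),(f['depth']>0).mean())
E
```

```text
pics
{'clock': 0.0, 'qpos': array([-1.18200109e+00,  1.26376200e-01, -4.06581131e-02,  1.40539326e+00,
       -1.81388911e-05,  1.57079914e+00]), 'joint_velocities': array([ 0.00011831,  0.00011168,  0.00040471, -0.0007095 ,  0.00053232,
        0.00019615]), 'joint_efforts': array([-3.17376027e-03, -4.35913396e+01,  3.52927172e+01,  1.74447312e-02,
       -3.67325072e-05,  2.36406845e-05]), 'tool_pos': array([ 0.19884674, -0.48542377,  0.23050753]), 'ee_rot': array([-7.98506485e-04,  9.81164157e-01,  1.93174099e-01, -1.66457870e-04]), 'contact_force': array([-0.69529798,  1.07105168, -0.78002526]), 'moment': array([-0.03278221,  0.00634542, -0.05311023]), 'finger_gap': 0.08557750748886488}
scene 56.319747561244704 274.3478721661285 209.4476024121145 -0.034084961859395364 [[0.218, 0.807, -0.548, 1.363], [0.976, -0.189, 0.11, -0.169], [-0.015, -0.559, -0.829, 1.275], [0.0, 0.0, 0.0, 1.0]] 0.9958843537414966
top 45.0649271654674 283.3808646621014 210.88563406715969 -0.060480516638263204 [[0.025, -0.996, 0.083, 0.469], [-1.0, -0.025, 0.001, 0.016], [0.001, -0.083, -0.997, 1.856], [0.0, 0.0, 0.0, 1.0]] 0.9959141156462585
wrist 70.58807615185877 275.8200866172276 211.06372364393377 -0.049879054774207586 [[0.379, -0.875, -0.301, 0.276], [-0.925, -0.359, -0.122, -0.454], [-0.001, 0.325, -0.946, 0.373], [0.0, 0.0, 0.0, 1.0]] 0.9957270408163266
```

View pics/scene0.png

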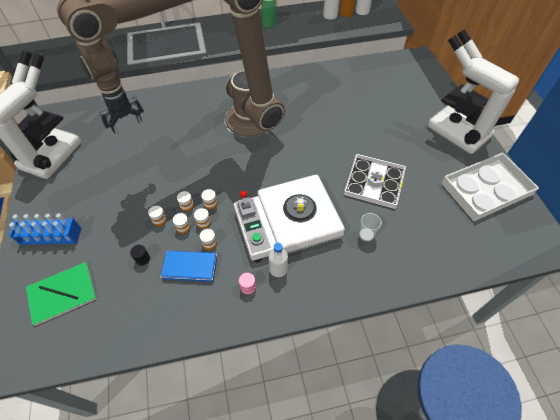

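View pics/top0.png

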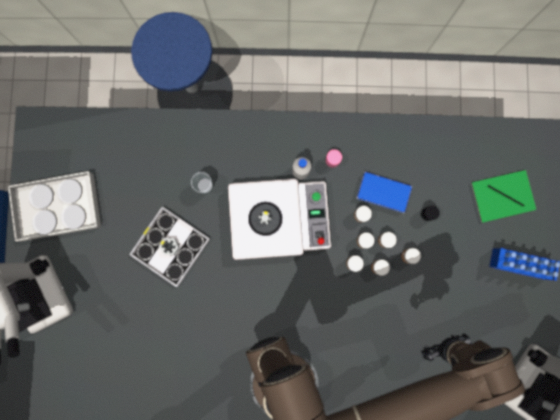

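View pics/wrist0.png

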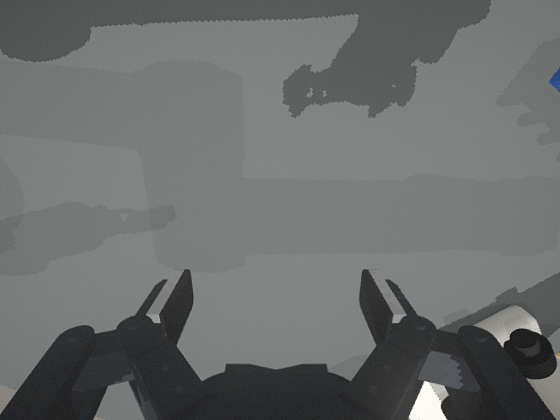

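The scene view shows the platform at about px (376,180), the shaker at (300,205), its panel at (253,225) and six white-capped jars around (160–210, 195–240). In the top view the platform is at (170,246), the shaft at (265,218) and the jar caps run from (356,213) to (412,256). The black and pink pieces are look-alikes.

```bash
python3 - <<'E'
from h import *
f=grab('top'); im=f['color']; 
big=cv2.resize(im[140:300,120:450],None,fx=2.4,fy=2.4,interpolation=cv2.INTER_CUBIC); cv2.imwrite('pics/topc.png',big)
hsv=cv2.cvtColor(im,cv2.COLOR_BGR2HSV)
def blobs(f,m,mn=3):
    n,l,s,c=cv2.connectedComponentsWithStats(m.astype(np.uint8)); return [(c[i].round(1),s[i,4]) for i in range(1,n) if s[i,4]>=mn]
y=cv2.inRange(hsv,(20,120,120),(35,255,255))
for c,a in blobs(f,y,2): print('yel',c,a,plane(f,[c],0.03)[0].round(3),plane(f,[c],0.126)[0].round(3))
C=cloud(f)
w=(hsv[...,1]<60)&(hsv[...,2]>140)&(C[...,2]>.045)&(C[...,2]<.085)
for c,a in blobs(f,w,40): print('white',c,a,plane(f,[c],0.064)[0].round(3))
g=cv2.inRange(hsv,(45,120,100),(75,255,255))
for c,a in blobs(f,g,8): print('green',c,a,plane(f,[c],0.065)[0].round(3))
r=cv2.inRange(hsv,(0,150,100),(8,255,255))|cv2.inRange(hsv,(174,150,100),(180,255,255))
for c,a in blobs(f,r,5): print('red',c,a,plane(f,[c],0.12)[0].round(3))
# housing
hm=(C[...,2]>.07)&(C[...,2]<.09)
cs,_=cv2.findContours(hm.astype(np.uint8),cv2.RETR_EXTERNAL,2)
for c in cs:
    if cv2.contourArea(c)>1000:
        r=cv2.minAreaRect(c); b=cv2.boxPoints(r); print('house',r,plane(f,b,0.08).round(3).tolist(), plane(f,[r[0]],.08))
# platform
hm=(C[...,2]>.012)&(C[...,2]<.05)
cs,_=cv2.findContours(hm.astype(np.uint8),cv2.RETR_EXTERNAL,2)
for c in cs:
    if cv2.contourArea(c)>1000:
        r=cv2.minAreaRect(c); b=cv2.boxPoints(r); print('plat?',r,plane(f,[r[0]],.026).round(3),plane(f,b,0.026).round(3).tolist())
E
```

```text
yel [265.7 211.9] 9 [0.617 0.081 0.03 ] [0.609 0.078 0.126]
yel [145.5 230.8] 14 [0.537 0.515 0.03 ] [0.534 0.489 0.126]
yel [162.2 242.4] 5 [0.497 0.452 0.03 ] [0.496 0.429 0.126]
white [275.  217.3] 5080 [0.596 0.046 0.064]
white [363.2 213. ] 186 [ 0.619 -0.267  0.064]
white [365.9 239.8] 189 [ 0.524 -0.278  0.064]
white [388.1 239.2] 190 [ 0.528 -0.357  0.064]
white [412.  255.1] 180 [ 0.473 -0.442  0.064]
white [355.1 262.9] 188 [ 0.441 -0.24   0.064]
white [381.1 266.8] 183 [ 0.43  -0.333  0.064]
white [ 50.3 301.6] 669 [0.276 0.837 0.064]
white [515.5 403.5] 92 [-0.041 -0.817  0.064]
green [503.5 195.7] 2241 [ 0.694 -0.774  0.065]
green [316. 196.] 45 [ 0.675 -0.098  0.065]
green [315.1 212.1] 42 [ 0.618 -0.095  0.065]
red [320.5 240.5] 32 [ 0.516 -0.113  0.12 ]
house ((265.33685302734375, 218.32473754882812), (75.93673706054688, 70.97566986083984), 85.71085357666016) [[0.712, 0.219, 0.08], [0.737, -0.031, 0.08], [0.47, -0.057, 0.08], [0.445, 0.19, 0.08]] [[0.59009384 0.0799619  0.08      ]]
plat? ((168.6002197265625, 246.03189086914062), (58.34989547729492, 58.511024475097656), 34.33021926879883) [[0.485 0.429 0.026]] [[0.453, 0.576, 0.026], [0.631, 0.463, 0.026], [0.516, 0.283, 0.026], [0.34, 0.396, 0.026]]
plat? ((53.596824645996094, 206.22283935546875), (56.5205078125, 87.83985900878906), 79.50852966308594) [[0.619 0.862 0.026]] [[0.688, 1.051, 0.026], [0.754, 0.727, 0.026], [0.551, 0.677, 0.026], [0.483, 0.997, 0.026]]
plat? ((503.28656005859375, 195.75845336914062), (40.492252349853516, 56.24668502807617), 76.4295654296875) [[ 0.698 -0.791  0.026]] [[0.744, -0.671, 0.026], [0.799, -0.878, 0.026], [0.653, -0.912, 0.026], [0.599, -0.705, 0.026]]
plat? ((383.70001220703125, 191.6000213623047), (49.62699508666992, 28.379287719726562), 17.10272979736328) [[ 0.702 -0.347  0.026]] [[0.676, -0.245, 0.026], [0.777, -0.275, 0.026], [0.728, -0.449, 0.026], [0.627, -0.419, 0.026]]
```

View pics/topc.png

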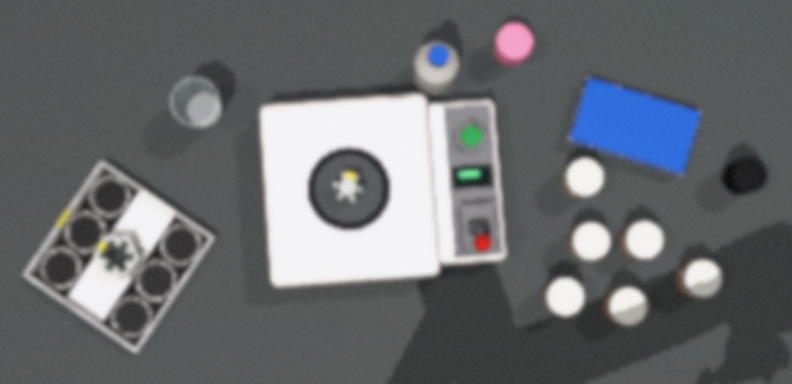

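>>> {"api": "jog_arm", "payload": {"steps": [[0, 0.033, -0.0225, -0.004, 0], [0, 0.033, -0.0225, -0.004, 0], [0, 0.033, -0.0225, -0.004, 0], [0, 0.033, -0.0225, -0.004, 0], [0, 0.033, -0.0225, -0.004, 0]], "grip_force": 60}}

```text
clock: 0.62
tool_pos: [0.3094, -0.3176, 0.2513]
ee_rot: [-0.0, 0.981, 0.193, 0.0]
contact_force: [1.3, -1.1, -0.0]
finger_gap: 0.0851
```

>>> {"api": "jog_arm", "payload": {"steps": [[0, 0.033, -0.0225, -0.004, 0], [0, 0.033, -0.0225, -0.004, 0], [0, 0.033, -0.0225, -0.004, 0], [0, 0.033, -0.0225, -0.004, 0], [0, 0.033, -0.0225, -0.004, 0]]}}

```text
clock: 1.03
tool_pos: [0.4196, -0.1506, 0.2716]
ee_rot: [0.0, 0.981, 0.193, 0.0]
contact_force: [1.0, -1.3, 0.4]
finger_gap: 0.0858
```

>>> {"api": "jog_arm", "payload": {"steps": [[0, 0.033, -0.0225, -0.004, 0], [0, 0.033, -0.0225, -0.004, 0], [0, 0.033, -0.0225, -0.004, 0], [0, 0.033, -0.0225, -0.004, 0], [0, 0.033, -0.0225, -0.004, 0]]}}

```text
clock: 1.45
tool_pos: [0.5297, 0.0162, 0.2915]
ee_rot: [0.0, 0.981, 0.193, 0.0]
contact_force: [0.6, -0.3, 0.6]
finger_gap: 0.0857
```

>>> {"api": "jog_arm", "payload": {"steps": [[0, 0.033, -0.0225, -0.004, 0], [0, 0.033, -0.0225, -0.004, 0], [0, 0, 0, 0, 0]]}}

```text
clock: 1.7
tool_pos: [0.576, 0.0861, 0.2975]
ee_rot: [-0.001, 0.981, 0.196, -0.0]
contact_force: [-1.7, -1.3, -0.6]
finger_gap: 0.0853
```

```bash
python3 - <<'E'
from h import *
f=grab('wrist','w1.png'); print(bot.observe()['qpos'])
E
```

```text
[1.44676319e-01 2.48528270e-01 2.55414432e-01 1.57950289e+00
 2.51502926e-04 2.89310498e+00]
```

View pics/w1.png

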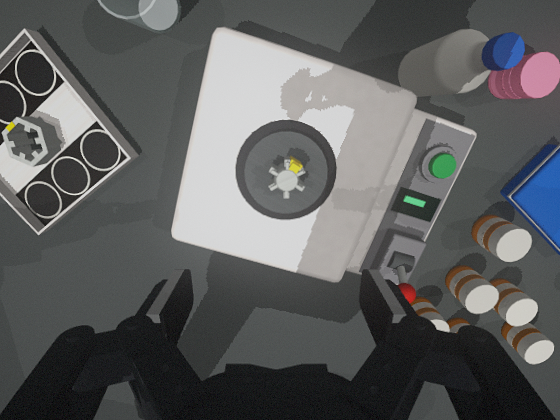

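The wrist view shows the shaft at px (287,180) with its yellow key at (296,166). The panel has the green button at (441,165) and the red ball at (407,294).

```bash
python3 - <<'E'
from h import *
f=grab('wrist'); im=f['color']; hsv=cv2.cvtColor(im,cv2.COLOR_BGR2HSV)
cv2.imwrite('pics/w1c.png',cv2.resize(im[110:230,225:350],None,fx=5,fy=5,interpolation=cv2.INTER_CUBIC))
y=cv2.inRange(hsv,(20,120,100),(35,255,255)); y[:, :250]=0
M=cv2.moments(y,True); cy=np.array([M['m10'],M['m01']])/M['m00']; print('key px',cy,M['m00'],plane(f,[cy],.126))
# bright pixels in disk region
C=cloud(f); roi=np.zeros_like(y); cv2.circle(roi,(286,170),44,255,-1)
b=((hsv[...,2]>130)&(roi>0)).astype(np.uint8)
b|=(y>0).astype(np.uint8)
cs,_=cv2.findContours(b,cv2.RETR_EXTERNAL,2); c=max(cs,key=cv2.contourArea); c=c[:,0]
P=plane(f,c,.126)[:,:2]
print('depth z in centre',C[175:183,283:291,2].round(3).max())
(cc,r)=cv2.minEnclosingCircle(P.astype(np.float32)); print('encl',cc,r)
# polar profile of contour around centre
d=P-np.array(cc); a=np.degrees(np.arctan2(d[:,1],d[:,0])); r=np.hypot(*d.T)
o=np.argsort(a)
print([(int(a[i]),int(r[i]*1e4)/10) for i in o])
# disk (dark) shoulder circle at z .092?
dk=((hsv[...,2]<110)&(roi>=0)).astype(np.uint8)
# wrist depth-based housing
E
```

```text
key px [293.05       162.52857143] 140.0 [[0.60888002 0.07848895 0.126     ]]
depth z in centre 0.128
encl (0.5933944582939148, 0.08085936307907104) 0.022815098986029625
[(-169, 16.0), (-166, 22.7), (-154, 16.8), (-154, 15.6), (-152, 22.5), (-150, 18.0), (-144, 13.7), (-135, 14.3), (-117, 13.1), (-116, 16.2), (-113, 17.0), (-113, 20.1), (-109, 21.7), (-105, 21.8), (-104, 14.7), (-103, 13.1), (-102, 21.1), (-102, 19.6), (-98, 14.9), (-98, 21.4), (-97, 19.9), (-96, 20.8), (-94, 19.3), (-90, 11.4), (-83, 12.0), (-78, 11.8), (-73, 10.5), (-61, 10.4), (-55, 15.0), (-53, 12.9), (-53, 17.3), (-52, 16.3), (-48, 19.9), (-35, 18.3), (-27, 20.1), (-23, 20.0), (-21, 20.8), (-8, 21.3), (-6, 20.8), (1, 21.8), (3, 21.4), (7, 22.1), (9, 21.8), (11, 19.6), (13, 22.7), (14, 18.3), (17, 19.3), (29, 11.9), (30, 19.4), (31, 9.7), (33, 13.1), (33, 18.5), (38, 13.3), (38, 8.9), (45, 9.3), (54, 8.8), (59, 9.4), (69, 9.3), (73, 10.1), (77, 18.7), (78, 17.2), (80, 20.4), (84, 13.7), (84, 16.1), (86, 14.6), (88, 21.4), (89, 10.8), (94, 20.6), (95, 18.2), (96, 19.3), (96, 15.9), (97, 16.9), (98, 13.5), (99, 14.6), (102, 12.3), (107, 12.1), (112, 13.2), (118, 12.2), (122, 13.4), (126, 13.6), (132, 12.9), (133, 15.3), (134, 17.8), (135, 14.3), (136, 16.8), (136, 21.6), (138, 20.7), (141, 22.7), (149, 22.1), (153, 18.8), (153, 20.4), (155, 16.5), (155, 18.0), (157, 14.1), (157, 15.7), (175, 14.9), (179, 14.5)]
```

View pics/w1c.png

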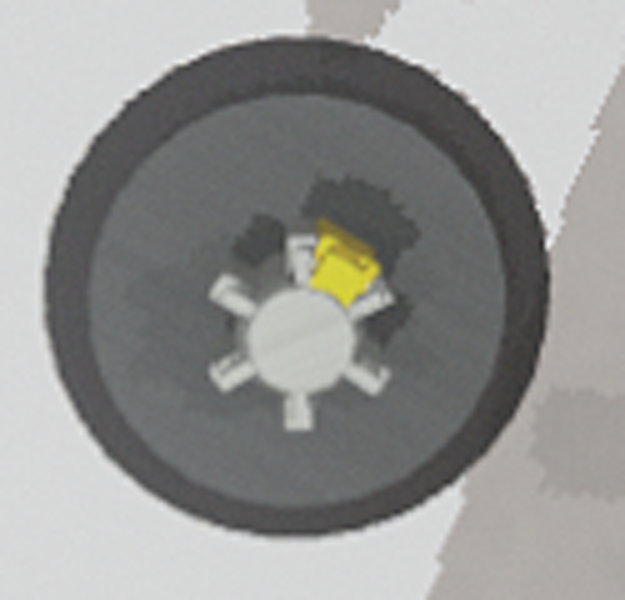

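```bash
cat > shaft.py <<'E'
from h import *
def circ(P):
    A=np.c_[2*P[:,:2],np.ones(len(P))]; s=np.linalg.lstsq(A,(P[:,:2]**2).sum(1),rcond=None)[0]
    return s[:2],np.sqrt(s[2]+s[0]**2+s[1]**2)
E
python3 - <<'E'
from shaft import *
f=grab('wrist'); hsv=cv2.cvtColor(f['color'],cv2.COLOR_BGR2HSV)
o=np.array([225,110.])
def w(p,z): return plane(f,np.atleast_2d(np.array(p)/5.+o-0.4),z)[:,:2]
c=w([301,338],.126)[0]; print('core c',c)
t=w([(231,294),(232,371),(298,415),(372,376),(378,297)],.122)-c
a=np.degrees(np.arctan2(t[:,1],t[:,0])); print(a,np.hypot(*t.T))
off=[90,150,-150,-90,-30]
print([((x-y+180)%360-180).round(1) for x,y in zip(a,off)])
k=w([(348,268)],.125)[0]-c; print('key',np.degrees(np.arctan2(k[1],k[0])),np.hypot(*k))
# disc outer & inner circle, white/dark boundary at z .08 or so
m=(hsv[...,2]<130).astype(np.uint8); n,l,s,cc=cv2.connectedComponentsWithStats(m)
i=l[150,245]; cs,_=cv2.findContours((l==i).astype(np.uint8),cv2.RETR_EXTERNAL,2); q=cs[0][:,0]
C=cloud(f); print('disc z',C[150,260],C[170,245])
m=(l==i)
P=plane(f,q,C[150,260,2]); print(circ(P),s[i])
E
```

```text
core c [0.58981762 0.07856461]
[  82.16352332  141.36174608 -158.75152934  -98.28003672  -41.5295697 ] [0.0175353  0.01716125 0.01836271 0.01847484 0.01864917]
[np.float64(-7.8), np.float64(-8.6), np.float64(-8.8), np.float64(-8.3), np.float64(-11.5)]
key -11.03469380127477 0.01801347641731616
disc z [0.60205787 0.1139715  0.09278682] [0.57326671 0.12184254 0.09212662]
(array([0.59262059, 0.08095603]), np.float64(0.05917437677664875)) [ 233  116  101  100 7125]
```

```bash
python3 - <<'E'
from shaft import *
f=grab('wrist'); g=cv2.GaussianBlur(cv2.cvtColor(f['color'],cv2.COLOR_BGR2GRAY),(0,0),1)
o=np.array([225,110.]); c0=np.array([297,300])/5+o
def ring(r0,r1,sgn):
    pts=[]
    for a in np.radians(np.arange(0,360,5)):
        rr=np.arange(r0,r1,.25); v=np.array([g[int(round(c0[1]+r*np.sin(a))),int(round(c0[0]+r*np.cos(a)))] for r in rr],float)
        d=np.gradient(v)*sgn; i=d.argmax(); pts.append(c0+rr[i]*np.array([np.cos(a),np.sin(a)]))
    return np.array(pts)
for r0,r1,s,z in [(36,46,-1,.092),(46,56,1,.080)]:
    p=ring(r0,r1,s); P=plane(f,p,z); c,r=circ(P)
    for _ in range(3):
        e=abs(np.hypot(*(P[:,:2]-c).T)-r); k=e<np.median(e)*2.5; c,r=circ(P[k])
    print(c,r,k.sum(),np.median(e))
hsv=cv2.cvtColor(f['color'],cv2.COLOR_BGR2HSV)
for n,lo,hi,z,x0 in [('green',(45,120,80),(75,255,255),.07,420),('red',(0,150,90),(8,255,255),.125,380)]:
    m=cv2.inRange(hsv,lo,hi); m[:,:x0]=0; k,l,s,c=cv2.connectedComponentsWithStats(m)
    C=cloud(f)
    for i in range(1,k):
        if s[i,4]>30: print(n,s[i],c[i],np.median(C[l==i],0).round(4),plane(f,[c[i]],z))
E
```

```text
[0.59038898 0.08019471] 0.04928874776857948 65 0.0003298808832362145
[0.5896694 0.0794142] 0.06241181880840374 65 0.0005406876383776196
green [427 148  26  25 474] [440.092827   160.71729958] [ 0.673  -0.0959  0.0821] [[ 0.67379889 -0.10324785  0.07      ]]
red [396 279  18  20 218] [405.2293578  287.86697248] [ 0.5215 -0.11    0.135 ] [[ 0.51662614 -0.11775842  0.125     ]]
```

```bash
cat > plan.py <<'E'
import sys
from h import *
def yaw_now():
    q=bot.observe()['ee_rot']; return 2*np.arctan2(q[2],q[1])
def plan(x,y,z,yaw=None,n=None,p=None,y0=None,turn=None,vmax=.0405,tmax=7.0):
    s=bot.observe(); p=s['tool_pos'] if p is None else p; y0=yaw_now() if y0 is None else y0
    dy=0 if yaw is None else (np.radians(yaw)-y0+np.pi)%(2*np.pi)-np.pi
    D=np.array([x,y,z])-p
    if n is None: n=int(max(np.ceil(np.linalg.norm(D)/vmax),np.ceil(abs(np.degrees(dy))/tmax),1))
    while True:
        # row: shift in the tool axes as before the row, then turn
        M=np.zeros((2,2)); 
        for k in range(n):
            a=y0+dy*k/n; M+=np.array([[np.cos(a),np.sin(a)],[np.sin(a),-np.cos(a)]])
        t=np.linalg.solve(M,D[:2])
        if np.hypot(np.hypot(*t),D[2]/n)<=.0415: break
        n+=1
    print('n',n,'row',np.round([t[0],t[1],-D[2]/n,-np.degrees(dy)/n],5).tolist(),'totalD',D.round(4),'pos',np.round(p,4),'yaw0',np.degrees(y0).round(2))
if __name__=='__main__':
    a=[float(v) if v!='-' else None for v in sys.argv[1:]]
    plan(*a[:3],*(a[3:4]),n=int(a[4]) if len(a)>4 else None)
E
python3 plan.py 0.485 0.429 0.28 87
```

```text
n 10 row [0.02297, -0.03017, 0.00191, -6.47351] totalD [-0.0877  0.3487 -0.0191] pos [0.5727 0.0803 0.2991] yaw0 22.26
```

>>> {"api": "jog_arm", "payload": {"steps": [[0, 0.023, -0.0302, 0.002, -6.47], [0, 0.023, -0.0302, 0.002, -6.47], [0, 0.023, -0.0302, 0.002, -6.47], [0, 0.023, -0.0302, 0.002, -6.47], [0, 0.023, -0.0302, 0.002, -6.47]]}}

```text
clock: 2.32
tool_pos: [0.5801, 0.2677, 0.2894]
ee_rot: [0.0, 0.888, 0.46, 0.0]
contact_force: [0.5, -0.8, 0.7]
finger_gap: 0.0855
```

>>> {"api": "jog_arm", "payload": {"steps": [[0, 0.023, -0.0302, 0.002, -6.47], [0, 0.023, -0.0302, 0.002, -6.47], [0, 0.023, -0.0302, 0.002, -6.47], [0, 0.023, -0.0302, 0.002, -6.47], [0, 0.023, -0.0302, 0.002, -6.47]]}}

```text
clock: 2.73
tool_pos: [0.4851, 0.4297, 0.2793]
ee_rot: [0.0, 0.724, 0.689, 0.0]
contact_force: [0.9, -0.2, -0.7]
finger_gap: 0.0851
```

>>> {"api": "jog_arm", "payload": {"steps": [[0, 0, 0, 0, 0], [0, 0, 0, 0, 0]]}}

```text
clock: 2.9
tool_pos: [0.4844, 0.4297, 0.2799]
ee_rot: [0.0, 0.725, 0.689, 0.0]
contact_force: [0.0, 0.6, 0.2]
finger_gap: 0.0854
```

```bash
python3 - <<'E'
from h import *
f=grab('wrist','w2.png'); print(bot.observe()['qpos'],bot.observe()['tool_pos'])
cv2.imwrite('pics/w2c.png',cv2.resize(f['color'][60:320,140:430],None,fx=2.3,fy=2.3,interpolation=cv2.INTER_CUBIC))
E
```

```text
[ 7.23941680e-01  3.80928469e-01  3.96681438e-01  1.58610003e+00
 -5.60991137e-04  2.34872123e+00] [0.48537033 0.42887811 0.27993864]
```

View pics/w2.png

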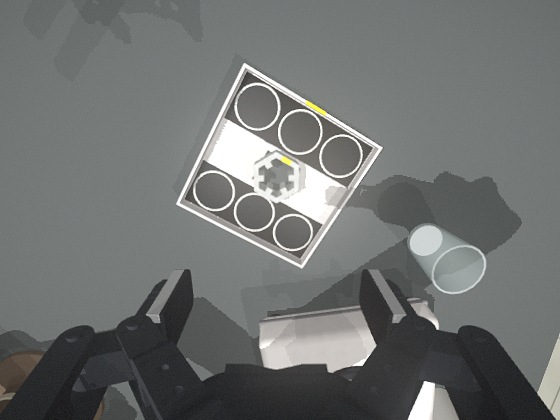

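Wrist view: platform with rim corners at (244,65), (382,148), (302,267) and (178,203). The hub is at (276,177), its yellow mark at (286,160) and the rim mark at (316,108).

```bash
cat > plat.py <<'E'
from shaft import *
from scipy.optimize import least_squares
def circles(f,c0,r0,zt):
    """centres of printed circles: contours of bright ring, ellipse fit"""
    pass
if __name__=='__main__':
    f=grab('wrist'); im=f['color']; hsv=cv2.cvtColor(im,cv2.COLOR_BGR2HSV)
    y=cv2.inRange(hsv,(20,120,100),(35,255,255)); n,l,s,c=cv2.connectedComponentsWithStats(y)
    for i in range(1,n):
        if s[i,4]>15: print('yel',c[i],s[i,4],'z.036',plane(f,[c[i]],.036)[0].round(4),'z.026',plane(f,[c[i]],.026)[0].round(4))
    g=cv2.cvtColor(im,cv2.COLOR_BGR2GRAY)
    # dark discs inside circles
    m=(g<75).astype(np.uint8); n,l,s,c=cv2.connectedComponentsWithStats(m)
    cs,h=cv2.findContours((g>140).astype(np.uint8),cv2.RETR_CCOMP,2)
    P=[]
    for k,q in enumerate(cs):
        a=cv2.contourArea(q)
        if 800<a<4000 and len(q)>20 and h[0][k][3]>=0:
            e=cv2.fitEllipse(q)
            if min(e[1])/max(e[1])>.8 and a/(np.pi/4*e[1][0]*e[1][1])>.95:
                w=plane(f,[e[0]],.008)[0]; P.append(w); print(np.round(e[0],1),np.round(e[1],1),w.round(4))
    P=np.array(P); print(len(P),'mean',P.mean(0))
    d=P[:,None]-P[None]; print(np.round(np.hypot(d[...,0],d[...,1])*1e3,1))
    print(np.degrees(np.arctan2(d[...,1],d[...,0])).round(1))
E
python3 plat.py
```

```text
yel [314.45652174 106.67391304] 92 z.036 [0.5376 0.5137 0.036 ] z.026 [0.5389 0.5137 0.026 ]
yel [285.25       159.83333333] 48 z.036 [0.4986 0.4497 0.036 ] z.026 [0.4988 0.448  0.026 ]
[339.9 154.9] [38.2 40.6] [0.5756 0.4481 0.008 ]
[291.9 231.5] [33.2 36. ] [0.5045 0.3362 0.008 ]
[253.1 211.2] [34.9 37. ] [0.4484 0.3718 0.008 ]
[212.7 190.1] [35.7 38.7] [0.3925 0.4072 0.008 ]
[299.1 130.8] [40.1 41.3] [0.5198 0.4836 0.008 ]
[256.  105.8] [41.2 43.7] [0.4637 0.519  0.008 ]
6 mean [0.48406927 0.4276404  0.008     ]
[[  0.  132.6 148.2 187.6  66.1 132.4]
 [132.6   0.   66.4 132.6 148.2 187.3]
 [148.2  66.4   0.   66.2 132.6 148. ]
 [187.6 132.6  66.2   0.  148.5 132.6]
 [ 66.1 148.2 132.6 148.5   0.   66.3]
 [132.4 187.3 148.  132.6  66.3   0. ]]
[[   0.    57.6   31.    12.6  -32.5  -32.4]
 [-122.4    0.   -32.5  -32.4  -95.9  -77.4]
 [-149.   147.5    0.   -32.3 -122.6  -95.9]
 [-167.4  147.6  147.7    0.  -149.  -122.5]
 [ 147.5   84.1   57.4   31.     0.   -32.3]
 [ 147.6  102.6   84.1   57.5  147.7    0. ]]
```

```bash
python3 plan.py 0.484 0.4276 0.045 87.5
```

```text
n 6 row [-0.00015, -0.00033, 0.03917, -0.11103] totalD [-0.002  -0.0008 -0.235 ] pos [0.486  0.4284 0.28  ] yaw0 86.83
```

>>> {"api": "jog_arm", "payload": {"steps": [[0, -0.0003, -0.0002, 0.039, 0], [0, -0.0003, -0.0002, 0.039, -0.3], [0, -0.0003, -0.0002, 0.039, 0], [0, -0.0003, -0.0002, 0.039, 0], [0, -0.0003, -0.0002, 0.039, 0]]}}

```text
clock: 3.42
tool_pos: [0.4858, 0.4262, 0.0833]
ee_rot: [0.0, 0.725, 0.689, 0.001]
contact_force: [0.3, -0.5, 0.1]
finger_gap: 0.085
```

>>> {"api": "jog_arm", "payload": {"steps": [[0, 0, 0, 0.039, 0], [0, 0, 0, 0.015, 0], [0, 0, 0, 0.015, 0], [0, 0, 0, 0.006, 0], [0, 0, 0, 0, 0]]}}

```text
clock: 3.83
tool_pos: [0.4848, 0.4262, 0.0079]
ee_rot: [0.0, 0.725, 0.689, -0.001]
contact_force: [-0.7, 0.1, -0.2]
finger_gap: 0.0854
```

>>> {"api": "jog_arm", "payload": {"steps": [[1, 0, 0, 0, 0], [1, 0, 0, 0, 0], [1, 0, 0, 0, 0], [1, 0, 0, 0, 0], [1, 0, 0, 0, 0]], "grip_force": 80}}

```text
clock: 4.25
tool_pos: [0.4856, 0.429, 0.0115]
ee_rot: [0.0, 0.724, 0.69, 0.002]
contact_force: [0.3, -2.6, 6.5]
finger_gap: 0.0583
```

```bash
python3 - <<'E'
from h import *
f=grab('wrist','w3.png'); s=bot.observe(); print(s['finger_gap'],s['contact_force'],s['tool_pos'])
E
```

```text
0.0585318184437442 [ 2.17586682 -2.38627941  6.15198176] [0.48561529 0.42897005 0.01155458]
```

View pics/w3.png

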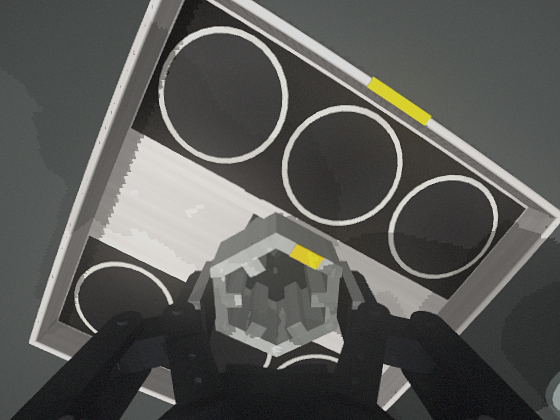

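The hub is gripped, with the gap at 58 mm. The fingertips rest lightly on the plate. Lifting now.

>>> {"api": "jog_arm", "payload": {"steps": [[1, 0, 0, -0.005, 0], [1, 0, 0, -0.01, 0], [1, 0, 0, -0.02, 0], [1, 0, 0, -0.03, 0], [1, 0, 0, -0.03, 0]]}}

```text
clock: 4.72
tool_pos: [0.4832, 0.4277, 0.1042]
ee_rot: [-0.0, 0.724, 0.69, -0.002]
contact_force: [-0.4, 0.9, -6.0]
finger_gap: 0.0583
```

>>> {"api": "jog_arm", "payload": {"steps": [[1, 0, 0, -0.03, 0], [1, 0, 0, -0.03, 0], [1, 0, 0, -0.005, 0], [1, 0, 0, 0, 0], [1, 0, 0, 0, 0]]}}

```text
clock: 5.13
tool_pos: [0.4839, 0.4282, 0.1678]
ee_rot: [-0.0, 0.724, 0.69, -0.001]
contact_force: [0.7, -0.6, -6.7]
finger_gap: 0.0584
```

```bash
python3 - <<'E'
from h import *
f=grab('wrist','w4.png'); s=bot.observe(); print(s['finger_gap'],s['contact_force'],s['moment'],s['tool_pos'],s['ee_rot'])
E
```

```text
0.05823834849970984 [-0.76902092 -1.05713229 -7.01538895] [0.02402343 0.04739396 0.02489182] [0.48350453 0.42783429 0.16675884] [-9.04450909e-05  7.23642061e-01  6.90173052e-01 -1.82123725e-03]
```

View pics/w4.png

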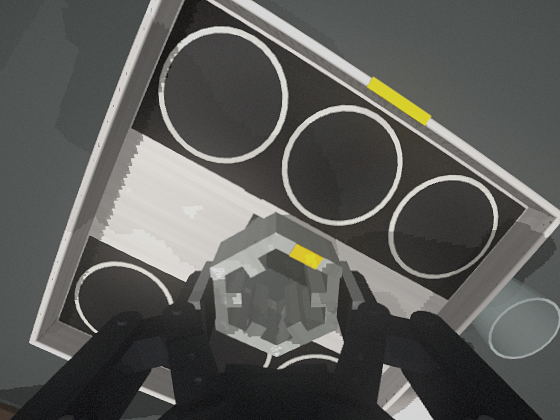

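```bash
cat > inhand.py <<'E'
from h import *
f=grab('wrist'); f['T']=np.array(f['tool_from_camera'])
g=cv2.cvtColor(f['color'],cv2.COLOR_BGR2GRAY)
C=cloud(f); print('depth plate tool z',[C[v,u].round(4).tolist() for u,v in [(223,94),(341,165),(443,227)]])
cs,h=cv2.findContours((g>120).astype(np.uint8),cv2.RETR_CCOMP,2)
P=[]
for k,q in enumerate(cs):
    a=cv2.contourArea(q)
    if a>5000 and h[0][k][3]>=0:
        e=cv2.fitEllipse(q)
        if a/(np.pi/4*e[1][0]*e[1][1])>.97 and min(e[1])/max(e[1])>.7:
            for z in (.0035,.006): print(np.round(e[0],1),np.round(e[1],1),z,plane(f,[e[0]],z)[0].round(4))
            P.append(plane(f,[e[0]],.0045)[0,:2])
P=np.array(P); P=P[np.argsort(P[:,1])]; print(P)
d=P[-1]-P[0]; print('len',np.hypot(*d), 'ang',np.degrees(np.arctan2(d[1],d[0])))
# circles 4->6 is platform +y. tool frame has z down: platform y dir in the tool plane; platform x = y rotated
u=d/np.hypot(*d)
for sgn in (1,-1):
    ey=sgn*u; ex=np.array([-ey[1],ey[0]])  # mirrored frame: x->y turns clockwise in tool => ex = R(+90)ey
    hub=P.mean(0)-.066*ex
    print(sgn,'hub',hub,'ex ang in tool',np.degrees(np.arctan2(ex[1],ex[0])))
E
python3 inhand.py
```

```text
depth plate tool z [[0.0908, -0.0244, 0.0013], [0.0581, 0.0316, 0.0018], [0.0253, 0.0887, 0.0014]]
[443.1 227.2] [ 88.4 107.5] 0.0035 [0.0243 0.0901 0.0035]
[443.1 227.2] [ 88.4 107.5] 0.006 [0.0233 0.0916 0.006 ]
[341.9 165.5] [107.  114.1] 0.0035 [0.0575 0.0325 0.0035]
[341.9 165.5] [107.  114.1] 0.006 [0.057  0.0331 0.006 ]
[222.6  94.9] [118.2 126.7] 0.0035 [ 0.0905 -0.025   0.0035]
[222.6  94.9] [118.2 126.7] 0.006 [ 0.0906 -0.0255  0.006 ]
[[ 0.09053754 -0.02520329]
 [ 0.05730171  0.03272819]
 [ 0.02389552  0.09068804]]
len 0.1336860451455282 ang 119.900580396942
1 hub [0.11445978 0.06563842] ex ang in tool -150.099419603058
-1 hub [ 3.00708381e-05 -1.63124745e-04] ex ang in tool 29.900580396942004
```

```bash
python3 plan.py 0.59 0.0795 0.165 20.9
```

```text
n 10 row [-0.02495, 0.02934, 0.00013, 6.63795] totalD [ 0.1067 -0.3482 -0.0013] pos [0.4833 0.4277 0.1663] yaw0 87.28
```

>>> {"api": "jog_arm", "payload": {"steps": [[1, -0.025, 0.0293, 0, 6.63], [1, -0.025, 0.0293, 0, 6.63], [1, -0.025, 0.0293, 0, 6.63], [1, -0.025, 0.0293, 0, 6.63], [1, -0.025, 0.0293, 0, 6.63]]}}

```text
clock: 5.65
tool_pos: [0.5896, 0.2684, 0.1662]
ee_rot: [-0.0, 0.892, 0.453, -0.002]
contact_force: [0.9, -0.3, -5.9]
finger_gap: 0.0581
```

>>> {"api": "jog_arm", "payload": {"steps": [[1, -0.025, 0.0293, 0, 6.63], [1, -0.025, 0.0293, 0, 6.63], [1, -0.025, 0.0293, 0, 6.63], [1, -0.025, 0.0293, 0, 6.63], [1, -0.025, 0.0293, 0, 6.63]]}}

```text
clock: 6.07
tool_pos: [0.59, 0.0779, 0.1664]
ee_rot: [0.0, 0.984, 0.179, -0.002]
contact_force: [1.7, -0.4, -6.3]
finger_gap: 0.0583
```

>>> {"api": "jog_arm", "payload": {"steps": [[1, 0, 0, 0, 0], [1, 0, 0, 0, 0], [1, 0, 0, 0, 0]]}}

```text
clock: 6.32
tool_pos: [0.59, 0.0797, 0.1676]
ee_rot: [-0.0, 0.983, 0.182, -0.001]
contact_force: [0.7, 1.0, -5.8]
finger_gap: 0.0584
```

```bash
python3 - <<'E'
from h import *
f=grab('wrist','w5.png'); s=bot.observe(); print(s['qpos']);print(s['finger_gap'],s['contact_force'],s['moment'],s['tool_pos'],s['ee_rot'])
cv2.imwrite('pics/w5c.png',cv2.resize(f['color'][190:360,180:370],None,fx=4,fy=3.5,interpolation=cv2.INTER_CUBIC))
from plan import plan; plan(.59,.0795,.165,20.9)
g=grab('scene'); cv2.imwrite('pics/s5c.png',cv2.resize(g['color'][150:280,220:380],None,fx=4,fy=4,interpolation=cv2.INTER_CUBIC))
E
```

```text
[ 1.35265070e-01  2.67519077e-01 -4.26416256e-03  1.30105900e+00
  4.04804693e-04  2.91001970e+00]
0.058113824650520444 [-0.14192764 -0.13173573 -6.94847602] [ 0.01536938 -0.04013615  0.00708472] [0.59022625 0.08044822 0.16790945] [-2.51408002e-04  9.83225342e-01  1.82391993e-01 -1.01202858e-03]
n 1 row [-0.00055, 0.0008, 0.00291, 0.11825] totalD [-0.0002 -0.0009 -0.0029] pos [0.5902 0.0804 0.1679] yaw0 21.02
```

View pics/w5c.png

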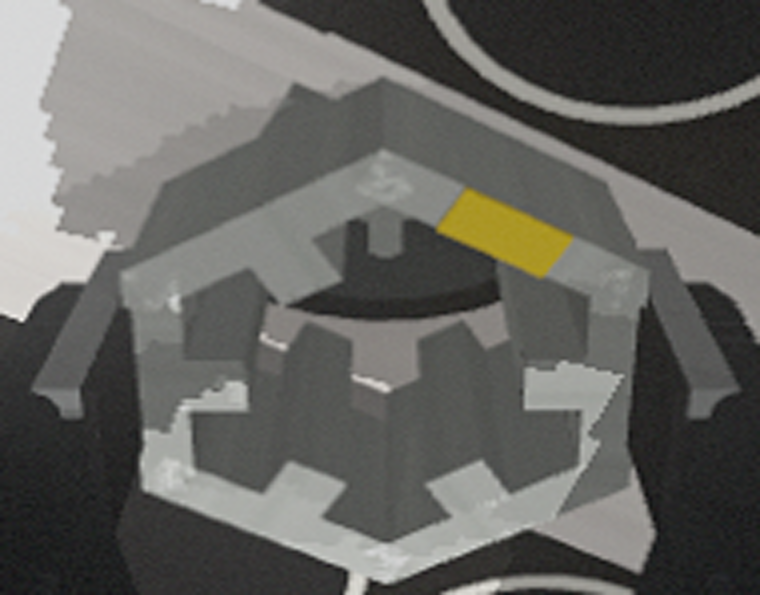

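View pics/s5c.png

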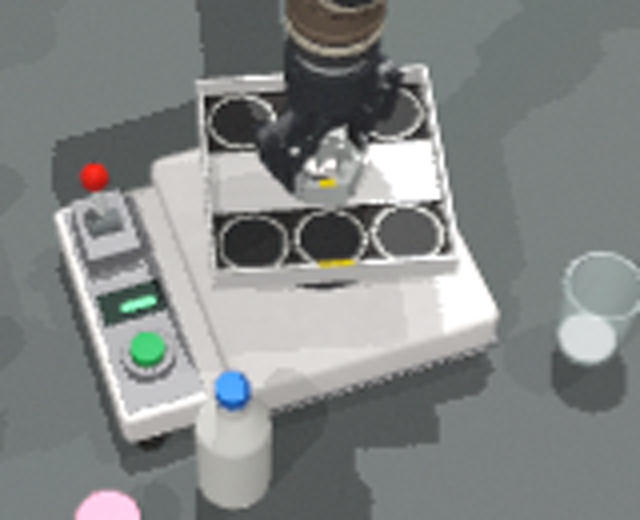

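The bore view shows the shaft's rear tooth tip at crop px (385,235), in line with the hub corners at x≈387. Yaw and side position therefore agree. Descending in small steps.

>>> {"api": "jog_arm", "payload": {"steps": [[1, -0.0003, 0.0005, 0.015, 0.1], [1, 0, 0, 0.012, 0], [1, 0, 0, 0.004, 0], [1, 0, 0, 0.004, 0], [1, 0, 0, 0, 0]]}}

```text
clock: 6.83
tool_pos: [0.5902, 0.0803, 0.1334]
ee_rot: [-0.0, 0.983, 0.182, -0.001]
contact_force: [-0.4, -0.1, -5.6]
finger_gap: 0.0581
```

>>> {"api": "jog_arm", "payload": {"steps": [[1, 0, 0, 0.003, 0], [1, 0, 0, 0.003, 0], [1, 0, 0, 0, 0]]}}

```text
clock: 7.08
tool_pos: [0.5906, 0.0796, 0.1281]
ee_rot: [-0.0, 0.983, 0.181, -0.0]
contact_force: [0.1, -0.8, -6.2]
finger_gap: 0.0584
```

>>> {"api": "jog_arm", "payload": {"steps": [[1, 0, 0, 0.004, 0], [1, 0, 0, 0.004, 0], [1, 0, 0, 0.004, 0], [1, 0, 0, 0.003, 0], [1, 0, 0, 0, 0]]}}

```text
clock: 7.5
tool_pos: [0.5901, 0.0794, 0.1123]
ee_rot: [-0.0, 0.983, 0.181, -0.001]
contact_force: [-0.2, 0.2, -6.5]
finger_gap: 0.0582
```

>>> {"api": "jog_arm", "payload": {"steps": [[1, 0, 0, 0.003, 0], [1, 0, 0, 0.003, 0], [1, 0, 0, 0.002, 0], [1, 0, 0, 0, 0]]}}

```text
clock: 7.83
tool_pos: [0.5903, 0.0795, 0.1047]
ee_rot: [-0.0, 0.983, 0.181, -0.0]
contact_force: [0.0, 0.4, -5.7]
finger_gap: 0.0584
```

>>> {"api": "jog_arm", "payload": {"steps": [[1, 0, 0, 0.001, 0], [1, 0, 0, 0.001, 0], [1, 0, 0, 0.001, 0], [1, 0, 0, 0, 0]]}}

```text
clock: 8.17
tool_pos: [0.5907, 0.0795, 0.1035]
ee_rot: [0.0, 0.983, 0.181, 0.001]
contact_force: [-4.8, -0.5, 2.3]
finger_gap: 0.0586
```

>>> {"api": "jog_arm", "payload": {"steps": [[1, 0, 0, 0.001, 0], [1, 0, 0, 0, 0]]}}

```text
clock: 8.33
tool_pos: [0.5908, 0.0796, 0.1035]
ee_rot: [0.0, 0.983, 0.181, 0.001]
contact_force: [-6.0, 0.1, 9.0]
finger_gap: 0.0585
```

>>> {"api": "jog_arm", "payload": {"steps": [[0, 0, 0, -0.002, 0], [0, 0, 0, 0, 0], [0, 0, 0, 0, 0], [0, 0, 0, 0, 0]]}}

```text
clock: 8.67
tool_pos: [0.591, 0.0796, 0.1034]
ee_rot: [0.0, 0.983, 0.181, 0.0]
contact_force: [-0.4, 0.5, -0.3]
finger_gap: 0.0853
```

>>> {"api": "jog_arm", "payload": {"steps": [[0, 0, 0, -0.01, 0], [0, 0, 0, -0.025, 0], [0, 0, 0, -0.04, 0], [0, 0, 0, -0.04, 0], [0, 0, 0, -0.03, 0]]}}

```text
clock: 9.08
tool_pos: [0.5908, 0.0795, 0.2522]
ee_rot: [0.0, 0.983, 0.181, 0.001]
contact_force: [1.3, 0.3, 0.9]
finger_gap: 0.0856
```

>>> {"api": "jog_arm", "payload": {"steps": [[0, 0, 0, -0.03, 0], [0, 0, 0, -0.02, 0], [0, 0, 0, 0, 0]]}}

```text
clock: 9.33
tool_pos: [0.5918, 0.0797, 0.3041]
ee_rot: [0.0, 0.983, 0.181, 0.004]
contact_force: [-0.3, 0.3, -0.2]
finger_gap: 0.0856
```

```bash
python3 - <<'E'
from h import *
f=grab('wrist','w6.png'); s=bot.observe(); print(s['tool_pos'],s['ee_rot'])
C=cloud(f); 
for z0,z1 in[(.095,.105)]: 
    pass
f2=grab('scene','s6.png')
E
sed -i 's/0.008)/zt)/; s/\[e\[0\]\],.008/[e[0]],zt/; s/    f=grab/    import sys; zt=float(sys.argv[1]); f=grab/' plat.py; sed -i 's/800<a<4000/700<a<9000/' plat.py; python3 plat.py 0.1
```

```text
[0.59162306 0.0796698  0.30153508] [1.20165175e-04 9.83445169e-01 1.81185514e-01 2.71925535e-03]
yel [324.11570248 107.14049587] 121 z.036 [0.6953 0.0519 0.036 ] z.026 [0.6959 0.0505 0.026 ]
yel [284.91428571 174.08      ] 175 z.036 [0.5945 0.0673 0.036 ] z.026 [0.5927 0.0663 0.026 ]
[201.1 205.4] [42.5 46.4] [0.5342 0.1551 0.1   ]
[249.3 230.5] [41.1 44.5] [0.5239 0.0894 0.1   ]
[304.7 135.6] [49.1 51.7] [0.6551 0.0692 0.1   ]
[253.2 105.1] [50.9 53.5] [0.6653 0.1344 0.1   ]
4 mean [0.59463641 0.11200324 0.1       ]
[[  0.   66.5 148.3 132.7]
 [ 66.5   0.  132.8 148.4]
 [148.3 132.8   0.   66. ]
 [132.7 148.4  66.    0. ]]
[[   0.    81.1  144.6  171. ]
 [ -98.9    0.   171.3 -162.3]
 [ -35.4   -8.7    0.   -98.9]
 [  -9.    17.7   81.1    0. ]]
```

View pics/w6.png

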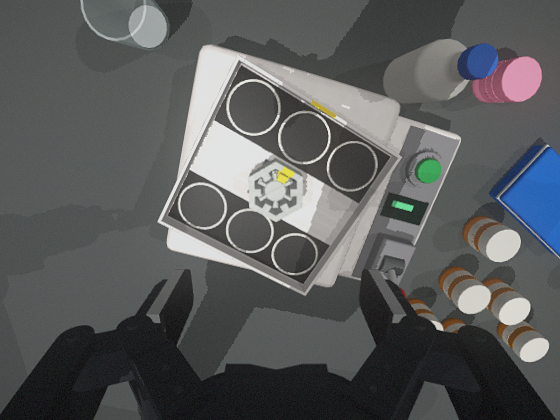

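View pics/s6.png

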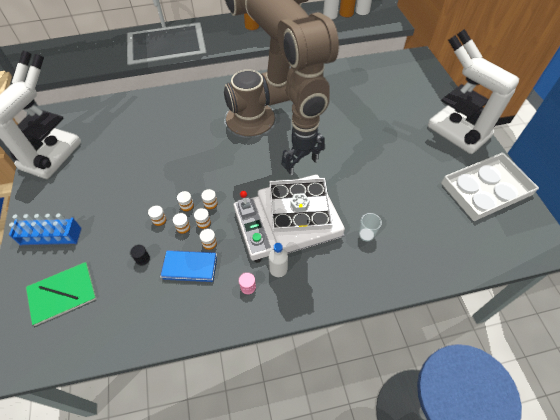

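The platform is seated: circles at z 0.100 measure 132.7 mm apart, the centre is (0.5895, 0.0793) and yaw is -8.8°. Next is the lever.

```bash
python3 plan.py 0.478 -0.12 0.22 6; python3 - <<'E'
from plan import *
plan(0,0,0,p=np.array([0,0,.108]),y0=0.1)
E
```

```text
n 6 row [-0.02666, 0.02749, 0.01301, 2.47901] totalD [-0.1127 -0.1995 -0.0781] pos [0.5907 0.0795 0.2981] yaw0 20.87
n 3 row [0.0, -0.0, 0.036, -0.0] totalD [ 0.     0.    -0.108] pos [0.    0.    0.108] yaw0 5.73
```

>>> {"api": "jog_arm", "payload": {"steps": [[1, -0.0267, 0.0275, 0.013, 2.5], [1, -0.0267, 0.0275, 0.013, 2.5], [1, -0.0267, 0.0275, 0.013, 2.5], [1, -0.0267, 0.0275, 0.013, 2.5], [1, -0.0267, 0.0275, 0.013, 2.5]]}}

```text
clock: 9.9
tool_pos: [0.4981, -0.09, 0.2308]
ee_rot: [-0.0, 0.997, 0.072, -0.001]
contact_force: [0.4, 0.4, -0.4]
finger_gap: 0.0256
```

>>> {"api": "jog_arm", "payload": {"steps": [[1, -0.0267, 0.0275, 0.013, 2.5], [1, 0, 0, 0, 0], [1, 0, 0, 0, 0], [1, 0, 0, 0, 0]]}}

```text
clock: 10.23
tool_pos: [0.4772, -0.12, 0.2196]
ee_rot: [-0.0, 0.999, 0.051, -0.001]
contact_force: [-0.3, 0.3, -0.0]
finger_gap: -0.0001
```

```bash
python3 - <<'E'
from h import *
f=grab('wrist','w7.png'); s=bot.observe(); print(s['tool_pos'],s['ee_rot'],s['finger_gap'])
hsv=cv2.cvtColor(f['color'],cv2.COLOR_BGR2HSV); C=cloud(f)
m=cv2.inRange(hsv,(0,150,90),(8,255,255)); k,l,st,c=cv2.connectedComponentsWithStats(m)
for i in range(1,k):
    if st[i,4]>60: print(st[i],c[i],np.median(C[l==i],0).round(4),plane(f,[c[i]],.126))
E
```

```text
[ 0.4778189  -0.11959495  0.21997669] [-2.24431992e-04  9.98670216e-01  5.15531500e-02 -1.50585059e-04] -4.066013922306569e-05
[259 153  29  31 666] [273.2987988 168.2957958] [ 0.5174 -0.1136  0.1363] [[ 0.5152103  -0.11389867  0.126     ]]
```

View pics/w7.png

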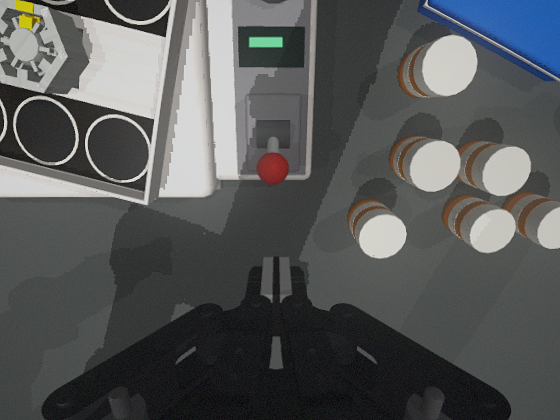

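>>> {"api": "jog_arm", "payload": {"steps": [[1, 0, -0.002, 0.037, 0], [1, 0, 0, 0.037, 0], [1, 0, 0, 0.036, 0], [1, 0, 0, 0, 0]]}}

```text
clock: 10.62
tool_pos: [0.4738, -0.1158, 0.1037]
ee_rot: [-0.002, 0.999, 0.053, -0.005]
contact_force: [-1.3, 0.4, -0.9]
finger_gap: 0.0002
```

>>> {"api": "jog_arm", "payload": {"steps": [[1, 0.01, 0, 0, 0], [1, 0.01, 0, 0, 0], [1, 0.01, 0, 0, 0], [1, 0.01, 0, 0, 0]]}}

```text
clock: 10.95
tool_pos: [0.52, -0.1139, 0.1127]
ee_rot: [0.001, 0.999, 0.052, 0.002]
contact_force: [-1.9, -1.3, 1.5]
finger_gap: 0.0001
```

>>> {"api": "jog_arm", "payload": {"steps": [[1, 0.01, 0, 0, 0], [1, 0.007, 0, 0, 0], [1, 0, 0, 0, 0]]}}

```text
clock: 11.2
tool_pos: [0.5364, -0.1121, 0.1107]
ee_rot: [0.0, 0.999, 0.052, 0.001]
contact_force: [-0.9, 1.4, 0.6]
finger_gap: 0.0001
```

>>> {"api": "jog_arm", "payload": {"steps": [[1, 0.003, 0, 0, 0], [1, 0.003, 0, 0, 0], [1, 0, 0, 0, 0]]}}

```text
clock: 11.45
tool_pos: [0.5395, -0.1116, 0.11]
ee_rot: [-0.0, 0.999, 0.051, -0.001]
contact_force: [-1.9, 0.0, -0.4]
finger_gap: -0.0
```

>>> {"api": "jog_arm", "payload": {"steps": [[1, 0.003, 0, 0, 0], [1, 0, 0, 0, 0]]}}

```text
clock: 11.62
tool_pos: [0.5398, -0.1115, 0.1097]
ee_rot: [0.0, 0.999, 0.051, -0.003]
contact_force: [-10.4, -1.0, 3.2]
finger_gap: -0.0002
```

>>> {"api": "jog_arm", "payload": {"steps": [[1, -0.03, 0, 0, 0], [1, -0.02, 0, -0.02, 0], [0, 0, 0, -0.04, 0], [0, 0, 0, -0.04, 0], [0, 0, 0, -0.04, 0]]}}

```text
clock: 12.03
tool_pos: [0.4923, -0.1163, 0.252]
ee_rot: [-0.0, 0.999, 0.051, 0.0]
contact_force: [1.6, -1.1, -0.9]
finger_gap: 0.0353
```

```bash
python3 - <<'E'
from h import *
f=grab('wrist','w8.png'); s=bot.observe(); print(s['tool_pos'])
from plan import plan
plan(.46,-.32,.32,6)
hsv=cv2.cvtColor(f['color'],cv2.COLOR_BGR2HSV)
m=cv2.inRange(hsv,(0,150,90),(8,255,255)); k,l,st,c=cv2.connectedComponentsWithStats(m)
for i in range(1,k):
    if st[i,4]>60: print(st[i],c[i],plane(f,[c[i]],.126))
E
```

```text
[ 0.49499952 -0.11690568  0.2605378 ]
n 6 row [-0.00929, 0.03307, -0.00991, -0.0246] totalD [-0.035  -0.2031  0.0595] pos [ 0.495  -0.1169  0.2605] yaw0 5.85
[265 110  25  29 481] [277.65904366 123.12681913] [[ 0.56436774 -0.1104665   0.126     ]]
```

View pics/w8.png

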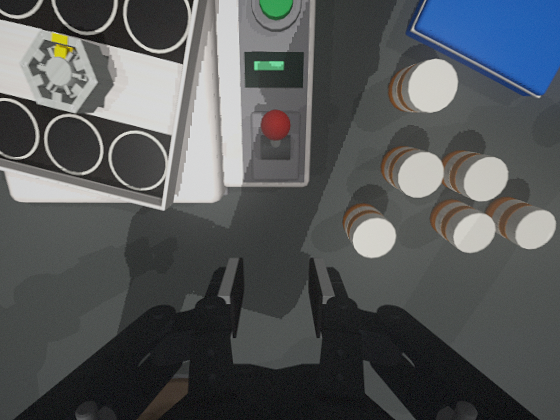

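The lever ball has moved from x 0.515 to 0.564 and reached its stop, so it is locked right over. Now to view the jars.

```bash
python3 plan.py .50 -.36 .30 81.2
```

```text
n 11 row [-0.01493, 0.01849, -0.00359, -6.84978] totalD [ 0.005  -0.2431  0.0395] pos [ 0.495  -0.1169  0.2605] yaw0 5.85
```

>>> {"api": "jog_arm", "payload": {"steps": [[0, -0.015, 0.0185, -0.0036, -6.85], [0, -0.015, 0.0185, -0.0036, -6.85], [0, -0.015, 0.0185, -0.0036, -6.85], [0, -0.015, 0.0185, -0.0036, -6.85], [0, -0.015, 0.0185, -0.0036, -6.85]]}}

```text
clock: 12.5
tool_pos: [0.4536, -0.228, 0.2691]
ee_rot: [0.001, 0.938, 0.346, 0.001]
contact_force: [1.1, 0.4, 0.1]
finger_gap: 0.0856
```

>>> {"api": "jog_arm", "payload": {"steps": [[0, -0.015, 0.0185, -0.0036, -6.85], [0, -0.015, 0.0185, -0.0036, -6.85], [0, -0.015, 0.0185, -0.0036, -6.85], [0, -0.015, 0.0185, -0.0036, -6.85], [0, -0.015, 0.0185, -0.0036, -6.85]]}}

```text
clock: 12.92
tool_pos: [0.4841, -0.3421, 0.2869]
ee_rot: [0.001, 0.795, 0.606, 0.0]
contact_force: [-0.1, -0.1, 0.8]
finger_gap: 0.0854
```

>>> {"api": "jog_arm", "payload": {"steps": [[0, -0.015, 0.0185, -0.0036, -6.85], [0, 0, 0, 0, 0], [0, 0, 0, 0, 0]]}}

```text
clock: 13.17
tool_pos: [0.4983, -0.3609, 0.2891]
ee_rot: [-0.0, 0.76, 0.65, 0.0]
contact_force: [-0.3, 0.7, 0.4]
finger_gap: 0.0853
```

```bash
cat > jars.py <<'E'
from plan import *
def caps(f,z=.064,amin=300):
    hsv=cv2.cvtColor(f['color'],cv2.COLOR_BGR2HSV); C=cloud(f)
    m=((hsv[...,1]<70)&(hsv[...,2]>95)&(C[...,2]>z-.012)&(C[...,2]<z+.012)).astype(np.uint8)
    m=cv2.morphologyEx(m,cv2.MORPH_OPEN,np.ones((3,3)))
    n,l,s,c=cv2.connectedComponentsWithStats(m); out=[]
    for i in range(1,n):
        if s[i,4]<amin: continue
        q=cv2.findContours((l==i).astype(np.uint8),cv2.RETR_EXTERNAL,2)[0][0]
        P=plane(f,cv2.convexHull(q)[:,0],z); cc,r=cv2.minEnclosingCircle((P[:,:2]*1000).astype(np.float32))
        cen=plane(f,[c[i]],z)[0]
        out.append((np.array(cc)/1000,r,c[i],cen[:2]))
    return out
if __name__=='__main__':
    f=grab('wrist',sys.argv[1]); s=bot.observe(); print(s['tool_pos'],np.degrees(yaw_now()))
    for cc,r,u,cen in caps(f): print('cap',cc.round(4),'r',round(r,1),'px',u.round(),'cen',cen.round(4))
E
python3 jars.py w9.png
```

```text
[ 0.49786177 -0.36008711  0.2894518 ] 81.10720801947836
cap [ 0.6161 -0.2684] r 27.8 px [364.  87.] cen [ 0.6162 -0.2686]
cap [ 0.4411 -0.2434] r 27.6 px [212.  88.] cen [ 0.4412 -0.242 ]
cap [ 0.5224 -0.2794] r 27.0 px [286. 109.] cen [ 0.5226 -0.279 ]
cap [ 0.5256 -0.3578] r 27.4 px [297. 173.] cen [ 0.5259 -0.3572]
cap [ 0.4595 -0.3655] r 27.6 px [246. 187.] cen [ 0.4593 -0.3647]
cap [ 0.4718 -0.4434] r 28.3 px [266. 241.] cen [ 0.4715 -0.4428]
```

View pics/w9.png

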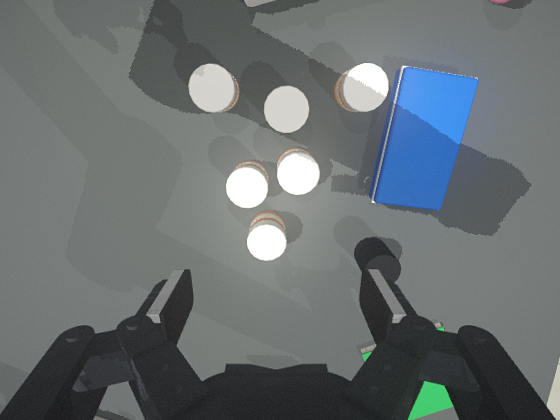

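One jar has already been knocked: it is now at (0.459, -0.365), against (0.43, -0.333) at the start. I take the frontmost jar first, at px (266,241).

```bash
python3 plan.py .4717 -.443 .09 81.2
```

```text
n 6 row [-0.01433, -0.00218, 0.03324, -0.01547] totalD [-0.0262 -0.0829 -0.1995] pos [ 0.4979 -0.3601  0.2895] yaw0 81.11
```

>>> {"api": "jog_arm", "payload": {"steps": [[0, -0.0145, -0.0022, 0.033, 0], [0, -0.0145, -0.0022, 0.033, 0], [0, -0.0145, -0.0022, 0.033, 0], [0, -0.0145, -0.0022, 0.033, 0], [0, -0.0145, -0.0022, 0.033, 0]]}}

```text
clock: 13.63
tool_pos: [0.4754, -0.4293, 0.1243]
ee_rot: [0.001, 0.759, 0.651, 0.0]
contact_force: [-0.0, -0.2, 0.6]
finger_gap: 0.0855
```

>>> {"api": "jog_arm", "payload": {"steps": [[0, -0.0135, -0.0022, 0.033, 0], [0, 0, 0, 0.03, 0], [0, 0, 0, 0.02, 0], [0, 0, 0, 0.012, 0], [0, 0, 0, 0, 0]]}}

```text
clock: 14.05
tool_pos: [0.4702, -0.4409, 0.0274]
ee_rot: [-0.002, 0.759, 0.651, -0.0]
contact_force: [-0.2, 0.6, 0.2]
finger_gap: 0.0854
```

>>> {"api": "jog_arm", "payload": {"steps": [[1, 0, 0, 0, 0], [1, 0, 0, 0, 0], [1, 0, 0, 0, 0], [1, 0, 0, 0, 0], [1, 0, 0, 0, 0]], "grip_force": 40}}

```text
clock: 14.47
tool_pos: [0.4729, -0.4437, 0.0325]
ee_rot: [0.002, 0.759, 0.651, 0.0]
contact_force: [-0.7, 1.0, 5.6]
finger_gap: 0.0531
```

```bash
python3 - <<'E'
from plan import *
s=bot.observe(); p=s['tool_pos']
plan(.4717,-.30,.2)
plan(.5344,.155,.2,p=np.array([.4717,-.30,.2]),y0=np.radians(81.2))
E
```

```text
n 6 row [0.02365, -0.00385, -0.02792, -0.0] totalD [-0.0012  0.1437  0.1675] pos [ 0.4729 -0.4437  0.0325] yaw0 81.23
n 12 row [0.03827, -0.00064, -0.0, -0.0] totalD [0.0627 0.455  0.    ] pos [ 0.4717 -0.3     0.2   ] yaw0 81.2
```

>>> {"api": "jog_arm", "payload": {"steps": [[1, 0, 0, -0.012, 0], [1, 0, 0, -0.035, 0], [1, 0, 0, -0.04, 0], [1, 0.01, 0, -0.04, 0], [1, 0.02, 0, -0.036, 0]]}}

```text
clock: 14.88
tool_pos: [0.4759, -0.4145, 0.196]
ee_rot: [0.001, 0.76, 0.65, -0.0]
contact_force: [0.8, -0.4, -1.7]
finger_gap: 0.0528
```

>>> {"api": "jog_arm", "payload": {"steps": [[1, 0.04, -0.002, -0.004, 0], [1, 0.04, -0.002, 0, 0], [1, 0.04, -0.002, 0, 0], [1, 0.04, -0.002, 0, 0], [1, 0.04, -0.002, 0, 0]]}}

```text
clock: 15.3
tool_pos: [0.4967, -0.2124, 0.1981]
ee_rot: [0.001, 0.759, 0.651, 0.0]
contact_force: [0.7, -0.2, -1.4]
finger_gap: 0.053
```

>>> {"api": "jog_arm", "payload": {"steps": [[1, 0.04, -0.002, 0, 0], [1, 0.04, -0.002, 0, 0], [1, 0.04, -0.002, 0, 0], [1, 0.04, -0.002, 0, 0], [1, 0.04, -0.002, 0, 0]]}}

```text
clock: 15.72
tool_pos: [0.5173, -0.0131, 0.1982]
ee_rot: [0.0, 0.759, 0.651, 0.0]
contact_force: [0.4, 0.4, -1.8]
finger_gap: 0.0533
```

>>> {"api": "jog_arm", "payload": {"steps": [[1, 0.04, -0.002, 0, 0], [1, 0.04, -0.002, 0, 0], [1, 0.04, -0.0035, 0, 0], [1, 0.04, -0.002, 0, 0], [1, 0.01, 0, 0, 0]]}}

```text
clock: 16.13
tool_pos: [0.5341, 0.1595, 0.1977]
ee_rot: [-0.001, 0.758, 0.653, 0.001]
contact_force: [0.7, -0.7, -2.9]
finger_gap: 0.0528
```

>>> {"api": "jog_arm", "payload": {"steps": [[1, 0, 0, 0, 0], [1, 0, 0, 0, 0]]}}

```text
clock: 16.3
tool_pos: [0.5339, 0.1548, 0.1974]
ee_rot: [0.0, 0.759, 0.652, -0.0]
contact_force: [0.7, -0.1, -1.8]
finger_gap: 0.053
```

```bash
python3 - <<'E'
from plan import *
f=grab('wrist','w10.png'); print(bot.observe()['qpos'].round(3),bot.observe()['contact_force'])
plan(.5344,.155,.14,81.2)
E
```

```text
[ 2.810e-01  1.860e-01 -4.300e-02  1.342e+00 -1.000e-03  2.005e+00] [ 0.66660834 -0.5519096  -2.61553211]
n 2 row [0.00054, 0.00015, 0.02868, 0.01734] totalD [ 0.0005  0.001  -0.0574] pos [0.5339 0.154  0.1974] yaw0 81.23
```

View pics/w10.png

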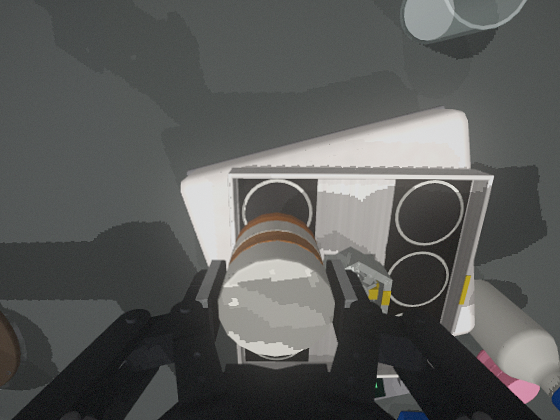

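```bash
cat > held.py <<'E'
from plan import *
f=grab('wrist'); f['T']=np.array(f['tool_from_camera'])
hsv=cv2.cvtColor(f['color'],cv2.COLOR_BGR2HSV); C=cloud(f)
# cap top in the tool frame
roi=(abs(C[...,0])<.04)&(abs(C[...,1])<.04)&(C[...,2]<-.022)&(C[...,2]>-.05)&(hsv[...,1]<60)&(hsv[...,2]>95)
zt=np.median(C[...,2][roi]); m=(roi&(abs(C[...,2]-zt)<.006)).astype(np.uint8)
m=cv2.morphologyEx(m,cv2.MORPH_OPEN,np.ones((5,5))); n,l,s,c=cv2.connectedComponentsWithStats(m); i=1+s[1:,4].argmax()
q=cv2.findContours((l==i).astype(np.uint8),0,2)[0][0]; h=cv2.convexHull(q)[:,0]
P=plane(f,h,zt)[:,:2]*1000; print('cap z',zt,'px',c[i],'encl',cv2.minEnclosingCircle(P.astype(np.float32)),'x range',P[:,0].min(),P[:,0].max(),'y',P[:,1].min(),P[:,1].max())
E
python3 held.py
```

```text
cap z -0.03169261521312085 px [275.86910053 304.12126984] encl ((-0.3904893398284912, -0.2998468577861786), 27.873929977416992) x range -27.792225108261874 27.140592278514625 y -26.389143566501307 25.759884312920253
```

>>> {"api": "jog_arm", "payload": {"steps": [[1, 0.0005, 0, 0.03, 0], [1, 0, 0, 0.02, 0], [1, 0, 0, 0.008, 0], [1, 0, 0, 0.004, 0], [1, 0, 0, 0, 0]]}}

```text
clock: 16.82
tool_pos: [0.5339, 0.1539, 0.1347]
ee_rot: [-0.0, 0.76, 0.65, -0.0]
contact_force: [0.1, -0.3, -1.5]
finger_gap: 0.0526
```

>>> {"api": "jog_arm", "payload": {"steps": [[1, 0, 0, 0.0015, 0], [1, 0, 0, 0.001, 0], [1, 0, 0, 0, 0]]}}

```text
clock: 17.07
tool_pos: [0.5347, 0.155, 0.1333]
ee_rot: [0.0, 0.759, 0.651, 0.001]
contact_force: [-0.2, 0.8, -1.4]
finger_gap: 0.0527
```

>>> {"api": "jog_arm", "payload": {"steps": [[1, 0, 0, 0.001, 0], [1, 0, 0, 0.001, 0], [1, 0, 0, 0, 0]]}}

```text
clock: 17.32
tool_pos: [0.5347, 0.1554, 0.1322]
ee_rot: [0.0, 0.759, 0.651, 0.001]
contact_force: [-2.5, -0.2, 8.5]
finger_gap: 0.053
```

>>> {"api": "jog_arm", "payload": {"steps": [[0, 0, 0, -0.001, 0], [0, 0, 0, 0, 0], [0, 0, 0, 0, 0], [0, 0, 0, -0.025, 0], [0, 0, 0, -0.04, 0]]}}

```text
clock: 17.73
tool_pos: [0.5319, 0.1543, 0.1928]
ee_rot: [-0.002, 0.759, 0.651, -0.004]
contact_force: [0.8, 1.0, -0.3]
finger_gap: 0.0855
```

>>> {"api": "jog_arm", "payload": {"steps": [[0, -0.02, 0, -0.035, 0], [0, -0.035, 0, -0.02, 0], [0, -0.035, 0, 0, 0], [0, -0.01, 0, 0, 0], [0, 0, 0, 0, 0]]}}

```text
clock: 18.15
tool_pos: [0.5188, 0.0541, 0.2519]
ee_rot: [0.0, 0.76, 0.65, 0.0]
contact_force: [-0.8, 0.6, -0.2]
finger_gap: 0.0854
```

```bash
cat > chk.py <<'E'
from jars import *
def rings(f,zt=.1):
    g=cv2.cvtColor(f['color'],cv2.COLOR_BGR2GRAY); P=[]
    cs,h=cv2.findContours((g>130).astype(np.uint8),cv2.RETR_CCOMP,2)
    for k,q in enumerate(cs):
        a=cv2.contourArea(q)
        if 700<a<9000 and len(q)>20 and h[0][k][3]>=0:
            e=cv2.fitEllipse(q)
            if min(e[1])/max(e[1])>.75 and a/(np.pi/4*e[1][0]*e[1][1])>.95: P.append((plane(f,[e[0]],zt)[0,:2],e[0]))
    return P
if __name__=='__main__':
    f=grab('wrist',sys.argv[1]); print(bot.observe()['tool_pos'],np.degrees(yaw_now()))
    for w,u in rings(f): print('ring',w.round(4),np.round(u))
    for cc,r,u,cen in caps(f,.164): print('cap',cc.round(4),round(r,1),u.round(),cen.round(4))
E
python3 chk.py w11.png
```

```text
[0.51883458 0.05532245 0.25126627] 81.08904739614299
ring [0.5242 0.09  ] [276. 160.]
ring [0.6652 0.1348] [417.  90.]
ring [0.655  0.0691] [408. 161.]
cap [0.5338 0.1529] 26.7 [276.  85.] [0.5341 0.1537]
```

View pics/w11.png

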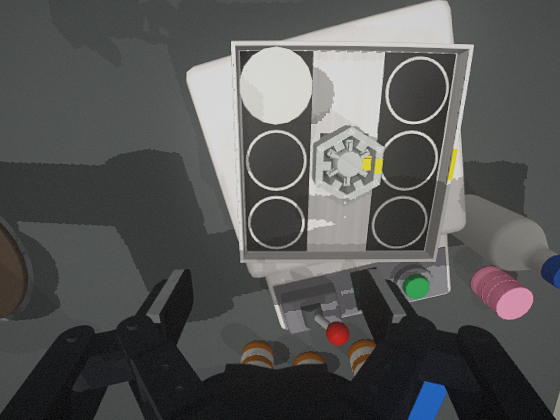

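First jar stands in circle 3 (px 276,85), about 2 mm off centre, and the platform has not moved. Next is the knocked jar.

```bash
python3 - <<'E'
from plan import *
plan(.4594,-.365,.25,51)
E
```

```text
n 11 row [-0.03778, 0.0098, 0.00012, 2.73537] totalD [-0.0594 -0.4203 -0.0013] pos [0.5188 0.0553 0.2513] yaw0 81.09
```

>>> {"api": "jog_arm", "payload": {"steps": [[0, -0.0378, 0.0098, 0, 2.73], [0, -0.0378, 0.0098, 0, 2.73], [0, -0.0378, 0.0098, 0, 2.73], [0, -0.0378, 0.0098, 0, 2.73], [0, -0.0378, 0.0098, 0, 2.73]]}}

```text
clock: 18.62
tool_pos: [0.5203, -0.1391, 0.2503]
ee_rot: [-0.001, 0.831, 0.556, -0.0]
contact_force: [0.6, -0.1, -0.0]
finger_gap: 0.0856
```

>>> {"api": "jog_arm", "payload": {"steps": [[0, -0.0378, 0.0098, 0, 2.73], [0, -0.0378, 0.0098, 0, 2.73], [0, -0.0378, 0.0098, 0, 2.73], [0, -0.0378, 0.0098, 0, 2.73], [0, -0.0378, 0.0098, 0, 2.73]]}}

```text
clock: 19.03
tool_pos: [0.4753, -0.3289, 0.2501]
ee_rot: [-0.001, 0.891, 0.453, -0.0]
contact_force: [1.0, -0.1, 0.5]
finger_gap: 0.0855
```

>>> {"api": "jog_arm", "payload": {"steps": [[0, -0.0378, 0.0098, 0, 2.73], [0, 0, 0, 0, 0], [0, 0, 0, 0, 0]]}}

```text
clock: 19.28
tool_pos: [0.4605, -0.3654, 0.2498]
ee_rot: [-0.001, 0.902, 0.431, -0.0]
contact_force: [0.6, 1.6, -1.0]
finger_gap: 0.0853
```

```bash
python3 jars.py w12.png; python3 plan.py .4594 -.365 .028 51
```

```text
[ 0.4610019  -0.36424604  0.25020434] 51.17959336143525
cap [ 0.6156 -0.2705] r 27.6 px [338.  20.] cen [ 0.6131 -0.2727]
cap [ 0.5227 -0.2792] r 26.8 px [271.  87.] cen [ 0.5232 -0.2791]
cap [ 0.4414 -0.2429] r 27.5 px [190. 110.] cen [ 0.4419 -0.2423]
cap [ 0.5264 -0.3576] r 27.3 px [319. 144.] cen [ 0.5266 -0.3572]
cap [ 0.4592 -0.365 ] r 27.5 px [275. 187.] cen [ 0.4596 -0.3647]
n 6 row [-0.00027, -0.00013, 0.03703, 0.02993] totalD [-0.0016 -0.0008 -0.2222] pos [ 0.461  -0.3642  0.2502] yaw0 51.18
```

View pics/w12.png

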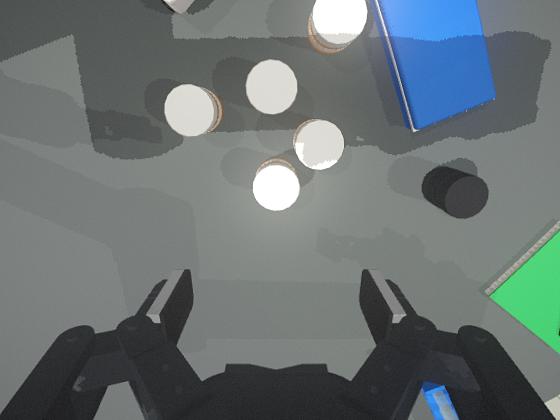

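>>> {"api": "jog_arm", "payload": {"steps": [[0, -0.001, -0.0006, 0.04, 0], [0, 0, 0, 0.04, 0], [0, 0, 0, 0.04, 0], [0, 0, 0, 0.04, 0], [0, 0, 0, 0.03, 0]]}}

```text
clock: 19.75
tool_pos: [0.4596, -0.3617, 0.0579]
ee_rot: [-0.001, 0.901, 0.434, -0.0]
contact_force: [-0.9, -0.1, -0.2]
finger_gap: 0.0854
```

>>> {"api": "jog_arm", "payload": {"steps": [[0, 0, 0, 0.02, 0], [0, 0, 0, 0.012, 0], [1, 0, 0, 0, 0], [1, 0, 0, 0, 0], [1, 0, 0, 0, 0]]}}

```text
clock: 20.17
tool_pos: [0.4609, -0.3643, 0.0306]
ee_rot: [0.001, 0.901, 0.433, 0.0]
contact_force: [1.1, -1.8, -2.6]
finger_gap: 0.0528
```

>>> {"api": "jog_arm", "payload": {"steps": [[1, 0, 0, 0, 0], [1, 0, 0, 0, 0], [1, 0, 0, 0, 0]]}}

```text
clock: 20.42
tool_pos: [0.4604, -0.3651, 0.0306]
ee_rot: [0.001, 0.902, 0.432, 0.001]
contact_force: [1.0, 1.9, 2.9]
finger_gap: 0.053
```

```bash
python3 - <<'E'
from plan import *
plan(.6652,.1348,.2,81.2,p=np.array([.4594,-.365,.2]))
E
```

```text
n 14 row [0.03901, -0.00169, -0.0, -2.14214] totalD [0.2058 0.4998 0.    ] pos [ 0.4594 -0.365   0.2   ] yaw0 51.21
```

>>> {"api": "jog_arm", "payload": {"steps": [[1, 0, 0, -0.012, 0], [1, 0, 0, -0.04, 0], [1, 0, 0, -0.04, 0], [1, 0, 0, -0.04, 0], [1, 0, 0, -0.04, 0]]}}

```text
clock: 20.83
tool_pos: [0.459, -0.3647, 0.2034]
ee_rot: [-0.0, 0.902, 0.432, -0.0]
contact_force: [1.4, -0.5, -2.1]
finger_gap: 0.0529
```

>>> {"api": "jog_arm", "payload": {"steps": [[1, 0.039, -0.0017, 0, -2.14], [1, 0.039, -0.0017, 0, -2.14], [1, 0.039, -0.0017, 0, -2.14], [1, 0.039, -0.0017, 0, -2.14], [1, 0.039, -0.0017, 0, -2.14]]}}

```text
clock: 21.25
tool_pos: [0.5636, -0.1984, 0.2017]
ee_rot: [0.0, 0.857, 0.515, 0.0]
contact_force: [0.3, -1.2, -2.2]
finger_gap: 0.0531
```

>>> {"api": "jog_arm", "payload": {"steps": [[1, 0.039, -0.0017, 0, -2.14], [1, 0.039, -0.0017, 0, -2.14], [1, 0.039, -0.0017, 0, -2.14], [1, 0.039, -0.0017, 0, -2.14], [1, 0.039, -0.0017, 0, -2.14]]}}

```text
clock: 21.67
tool_pos: [0.6343, -0.0165, 0.2015]
ee_rot: [0.0, 0.806, 0.593, 0.0]
contact_force: [0.3, -0.2, -2.4]
finger_gap: 0.053
```

>>> {"api": "jog_arm", "payload": {"steps": [[1, 0.039, -0.0017, 0, -2.14], [1, 0.039, -0.0017, 0, -2.14], [1, 0.039, -0.0017, 0, -2.14], [1, 0.039, -0.0017, 0, -2.14], [1, 0, 0, 0, 0]]}}

```text
clock: 22.08
tool_pos: [0.6657, 0.1414, 0.2005]
ee_rot: [-0.001, 0.757, 0.653, 0.001]
contact_force: [-1.7, -1.0, -2.3]
finger_gap: 0.053
```

```bash
python3 held.py; python3 plan.py .6652 .1348 .14 81.2 2;  python3 plan.py .6652 .1348 .14 81.2 2
```

```text
cap z -0.033552234438232645 px [275.82581181 306.66946779] encl ((-0.4264557957649231, -0.278458833694458), 28.05333137512207) x range -27.79045771508401 26.71734331132121 y -26.330431496917033 25.66149117310899
n 2 row [-0.00177, 0.00015, 0.03032, 0.12196] totalD [-0.0002 -0.0035 -0.0606] pos [0.6654 0.1383 0.2006] yaw0 81.44
n 2 row [-0.00177, 0.00015, 0.03032, 0.12196] totalD [-0.0002 -0.0035 -0.0606] pos [0.6654 0.1383 0.2006] yaw0 81.44
```

>>> {"api": "jog_arm", "payload": {"steps": [[1, 0, 0, 0, 0], [1, 0, 0, 0.03, 0], [1, 0, 0, 0.025, 0], [1, 0, 0, 0.008, 0], [1, 0, 0, 0.003, 0]]}}

```text
clock: 22.55
tool_pos: [0.664, 0.1327, 0.1334]
ee_rot: [-0.001, 0.76, 0.65, -0.002]
contact_force: [-0.6, 0.6, -2.6]
finger_gap: 0.0531
```

>>> {"api": "jog_arm", "payload": {"steps": [[1, 0, 0, 0.0015, 0], [1, 0, 0, 0.001, 0], [1, 0, 0, 0, 0]]}}

```text
clock: 22.8
tool_pos: [0.6662, 0.1344, 0.1345]
ee_rot: [0.001, 0.76, 0.65, 0.001]
contact_force: [-0.3, -0.0, -2.0]
finger_gap: 0.053
```

>>> {"api": "jog_arm", "payload": {"steps": [[1, 0, 0, 0.0015, 0], [1, 0, 0, 0.001, 0], [1, 0, 0, 0, 0]]}}

```text
clock: 23.05
tool_pos: [0.6656, 0.1347, 0.1308]
ee_rot: [0.0, 0.759, 0.651, 0.0]
contact_force: [-0.1, -0.4, -1.5]
finger_gap: 0.053
```

>>> {"api": "jog_arm", "payload": {"steps": [[1, 0, 0, 0.001, 0], [1, 0, 0, 0, 0]]}}

```text
clock: 23.22
tool_pos: [0.6657, 0.1348, 0.1305]
ee_rot: [0.0, 0.759, 0.651, 0.001]
contact_force: [-0.3, -0.2, 3.2]
finger_gap: 0.0526
```

>>> {"api": "jog_arm", "payload": {"steps": [[0, 0, 0, 0, 0], [0, 0, 0, 0, 0], [0, 0, 0, 0, 0], [0, 0, 0, -0.025, 0], [0, 0, 0, -0.04, 0]]}}

```text
clock: 23.63
tool_pos: [0.6632, 0.1342, 0.1899]
ee_rot: [-0.002, 0.76, 0.65, -0.004]
contact_force: [0.8, 0.2, -0.3]
finger_gap: 0.0854
```

```bash
python3 - <<'E'
from plan import *
plan(.5262,-.3576,.25,81.2,p=np.array([.6655,.1348,.1955]))
E
```

```text
n 13 row [-0.03907, -0.00478, -0.00419, -0.00333] totalD [-0.1393 -0.4924  0.0545] pos [0.6655 0.1348 0.1955] yaw0 81.16
```

>>> {"api": "jog_arm", "payload": {"steps": [[0, -0.039, -0.0048, -0.011, 0], [0, -0.039, -0.0048, -0.011, 0], [0, -0.039, -0.0048, -0.011, 0], [0, -0.039, -0.0048, -0.011, 0], [0, -0.039, -0.0048, -0.011, 0]]}}

```text
clock: 24.05
tool_pos: [0.6111, -0.0557, 0.25]
ee_rot: [0.0, 0.759, 0.651, 0.0]
contact_force: [1.3, -0.1, -0.1]
finger_gap: 0.0852
```

>>> {"api": "jog_arm", "payload": {"steps": [[0, -0.039, -0.0048, 0, 0], [0, -0.039, -0.0048, 0, 0], [0, -0.039, -0.0048, 0, 0], [0, -0.039, -0.0048, 0, 0], [0, -0.039, -0.0048, 0, 0]]}}

```text
clock: 24.47
tool_pos: [0.5573, -0.2451, 0.2496]
ee_rot: [0.0, 0.759, 0.651, 0.0]
contact_force: [0.5, -1.1, 0.2]
finger_gap: 0.0854
```

>>> {"api": "jog_arm", "payload": {"steps": [[0, -0.039, -0.0048, 0, 0], [0, -0.039, -0.0048, 0, 0], [0, -0.039, -0.0048, 0, 0], [0, 0, 0, 0, 0], [0, 0, 0, 0, 0]]}}

```text
clock: 24.88
tool_pos: [0.5249, -0.3587, 0.2488]
ee_rot: [-0.0, 0.761, 0.649, -0.0]
contact_force: [0.1, -0.6, 1.1]
finger_gap: 0.0856
```

```bash
python3 jars.py w13.png; python3 plan.py .5262 -.3576 .028 81.2
```

```text
[ 0.52551868 -0.35726352  0.24905104] 81.05491769949037
cap [ 0.6167 -0.2691] r 27.4 px [350.  90.] cen [ 0.6166 -0.2682]
cap [ 0.4417 -0.243 ] r 27.8 px [180.  92.] cen [ 0.4418 -0.242 ]
cap [ 0.5228 -0.2794] r 26.9 px [263. 115.] cen [ 0.523  -0.2792]
cap [ 0.5265 -0.3575] r 27.4 px [277. 185.] cen [ 0.5262 -0.3568]
n 6 row [-4e-05, 0.00012, 0.03684, -0.02418] totalD [ 0.0007 -0.0003 -0.2211] pos [ 0.5255 -0.3573  0.2491] yaw0 81.05
```

>>> {"api": "jog_arm", "payload": {"steps": [[0, 0, 0.0005, 0.04, 0], [0, 0, 0, 0.04, 0], [0, 0, 0, 0.04, 0], [0, 0, 0, 0.04, 0], [0, 0, 0, 0.03, 0]]}}

```text
clock: 25.35
tool_pos: [0.526, -0.354, 0.0563]
ee_rot: [-0.001, 0.759, 0.651, -0.0]
contact_force: [-0.3, -0.7, -0.2]
finger_gap: 0.0858
```

>>> {"api": "jog_arm", "payload": {"steps": [[0, 0, 0, 0.02, 0], [0, 0, 0, 0.012, 0], [1, 0, 0, 0, 0], [1, 0, 0, 0, 0], [1, 0, 0, 0, 0]]}}

```text
clock: 25.77
tool_pos: [0.5277, -0.3569, 0.0295]
ee_rot: [0.001, 0.759, 0.651, 0.0]
contact_force: [0.2, 0.5, -0.3]
finger_gap: 0.0532
```

>>> {"api": "jog_arm", "payload": {"steps": [[1, 0, 0, 0, 0], [1, 0, 0, 0, 0], [1, 0, 0, 0, 0]]}}

```text
clock: 26.02
tool_pos: [0.5276, -0.3573, 0.0295]
ee_rot: [0.002, 0.759, 0.651, 0.001]
contact_force: [0.1, 1.6, 6.1]
finger_gap: 0.0531
```

```bash
python3 - <<'E'
from plan import *
plan(.655,.0692,.2,81.2,p=np.array([.5262,-.3573,.2]))
E
```

```text
n 12 row [0.03677, 0.00516, -0.0, -0.00285] totalD [0.1288 0.4265 0.    ] pos [ 0.5262 -0.3573  0.2   ] yaw0 81.17
```

>>> {"api": "jog_arm", "payload": {"steps": [[1, 0, 0, -0.012, 0], [1, 0, 0, -0.04, 0], [1, 0, 0, -0.04, 0], [1, 0, 0, -0.04, 0], [1, 0, 0, -0.04, 0]]}}

```text
clock: 26.43
tool_pos: [0.5256, -0.3566, 0.2017]
ee_rot: [-0.0, 0.76, 0.65, -0.0]
contact_force: [1.5, -0.1, -1.8]
finger_gap: 0.0529
```

>>> {"api": "jog_arm", "payload": {"steps": [[1, 0.0368, 0.005, 0, 0], [1, 0.0368, 0.005, 0, 0], [1, 0.0368, 0.005, 0, 0], [1, 0.0368, 0.005, 0, 0], [1, 0.0368, 0.005, 0, 0]]}}

```text
clock: 26.85
tool_pos: [0.5791, -0.1775, 0.2001]
ee_rot: [0.0, 0.76, 0.65, -0.0]
contact_force: [0.3, 0.7, -2.9]
finger_gap: 0.0527
```

>>> {"api": "jog_arm", "payload": {"steps": [[1, 0.0368, 0.005, 0, 0], [1, 0.0368, 0.005, 0, 0], [1, 0.0368, 0.005, 0, 0], [1, 0.0368, 0.005, 0, 0], [1, 0.0368, 0.005, 0, 0]]}}

```text
clock: 27.27
tool_pos: [0.6322, 0.0007, 0.2001]
ee_rot: [0.0, 0.76, 0.65, -0.0]
contact_force: [0.2, 0.2, -2.2]
finger_gap: 0.053
```

>>> {"api": "jog_arm", "payload": {"steps": [[1, 0.0368, 0.006, 0, 0], [1, 0.0368, 0.006, 0, 0], [1, 0, 0, 0, 0], [1, 0, 0, 0, 0]]}}

```text
clock: 27.6
tool_pos: [0.6555, 0.0719, 0.1992]
ee_rot: [-0.0, 0.758, 0.652, -0.001]
contact_force: [-0.9, -0.2, -2.3]
finger_gap: 0.0529
```

```bash
python3 held.py; python3 plan.py .655 .0692 .14 81.2 2;python3 - <<'E'
from h import *
grab('wrist','w14.png')
E
```

```text
cap z -0.034626545671388634 px [275.78443114 306.9408302 ] encl ((0.2102309614419937, -0.3366909921169281), 27.961584091186523) x range -27.30858031791343 27.73210317207363 y -26.4447825657029 25.697562797782826
n 2 row [-0.00067, -1e-05, 0.02968, 0.02096] totalD [-0.0002 -0.0013 -0.0594] pos [0.6552 0.0705 0.1994] yaw0 81.24
```

View pics/w14.png

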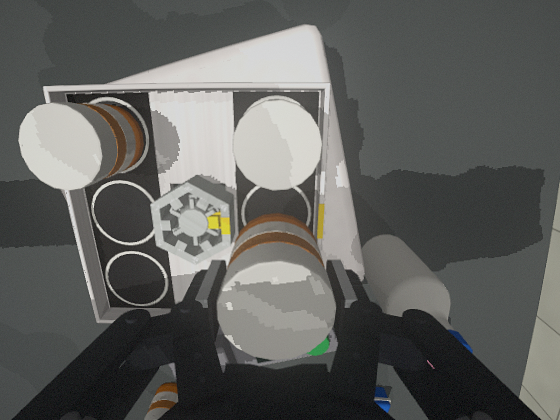

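>>> {"api": "jog_arm", "payload": {"steps": [[1, 0, 0, 0.03, 0], [1, 0, 0, 0.025, 0], [1, 0, 0, 0.008, 0], [1, 0, 0, 0.0035, 0], [1, 0, 0, 0.0015, 0]]}}

```text
clock: 28.12
tool_pos: [0.6552, 0.0689, 0.1316]
ee_rot: [-0.0, 0.76, 0.65, -0.0]
contact_force: [-0.1, -0.6, -2.5]
finger_gap: 0.0531
```

>>> {"api": "jog_arm", "payload": {"steps": [[1, 0, 0, 0.001, 0], [1, 0, 0, 0.0005, 0], [1, 0, 0, 0, 0]]}}

```text
clock: 28.37
tool_pos: [0.6561, 0.0699, 0.1313]
ee_rot: [0.001, 0.76, 0.65, 0.001]
contact_force: [0.3, 0.2, -2.8]
finger_gap: 0.0529
```

>>> {"api": "jog_arm", "payload": {"steps": [[1, 0, 0, 0.001, 0], [1, 0, 0, 0.0005, 0], [1, 0, 0, 0, 0]]}}

```text
clock: 28.62
tool_pos: [0.656, 0.0701, 0.1295]
ee_rot: [0.001, 0.759, 0.651, 0.001]
contact_force: [-0.7, -0.0, 2.3]
finger_gap: 0.0535
```

>>> {"api": "jog_arm", "payload": {"steps": [[1, 0, 0, 0.001, 0], [1, 0, 0, 0, 0]]}}

```text
clock: 28.78
tool_pos: [0.656, 0.0702, 0.1293]
ee_rot: [0.001, 0.759, 0.651, 0.001]
contact_force: [-2.1, -0.1, 5.8]
finger_gap: 0.0528
```

Down and touching. Release and go to the next jar at (0.5227, -0.279).

>>> {"api": "jog_arm", "payload": {"steps": [[0, 0, 0, -0.001, 0], [0, 0, 0, 0, 0], [0, 0, 0, 0, 0], [0, 0, 0, -0.03, 0], [0, 0, 0, -0.04, 0]]}}

```text
clock: 29.2
tool_pos: [0.6532, 0.0698, 0.1946]
ee_rot: [-0.002, 0.76, 0.65, -0.004]
contact_force: [1.9, 0.0, -0.0]
finger_gap: 0.0853
```

```bash
python3 - <<'E'
from plan import *
plan(.5227,-.279,.25,81.2,p=np.array([.6555,.0697,.200]))
E
```

```text
n 10 row [-0.03649, -0.00777, -0.005, -0.00436] totalD [-0.1328 -0.3487  0.05  ] pos [0.6555 0.0697 0.2   ] yaw0 81.16
```

>>> {"api": "jog_arm", "payload": {"steps": [[0, -0.0365, -0.0078, -0.01, 0], [0, -0.0365, -0.0078, -0.01, 0], [0, -0.0365, -0.0078, -0.01, 0], [0, -0.0365, -0.0078, -0.01, 0], [0, -0.0365, -0.0078, -0.01, 0]]}}

```text
clock: 29.62
tool_pos: [0.5881, -0.1056, 0.2487]
ee_rot: [-0.0, 0.759, 0.651, -0.0]
contact_force: [1.3, -0.4, -1.2]
finger_gap: 0.0857
```

>>> {"api": "jog_arm", "payload": {"steps": [[0, -0.0365, -0.0078, 0, 0], [0, -0.0365, -0.0078, 0, 0], [0, -0.0365, -0.0078, 0, 0], [0, -0.0365, -0.0078, 0, 0], [0, -0.0365, -0.0078, 0, 0]]}}

```text
clock: 30.03
tool_pos: [0.5214, -0.2802, 0.2483]
ee_rot: [0.0, 0.76, 0.651, -0.0]
contact_force: [0.0, 0.1, 0.4]
finger_gap: 0.085
```

>>> {"api": "jog_arm", "payload": {"steps": [[0, 0, 0, 0, 0], [0, 0, 0, 0, 0]]}}

```text
clock: 30.2
tool_pos: [0.5215, -0.2804, 0.248]
ee_rot: [-0.0, 0.761, 0.649, -0.0]
contact_force: [0.2, 0.4, 1.0]
finger_gap: 0.0855
```

```bash
python3 jars.py w15.png; python3 plan.py .5227 -.279 .028 81.2
```

```text
[ 0.52200463 -0.27913572  0.24808621] 81.0519616010228
cap [ 0.606  -0.1101] r 119.5 px [330.  29.] cen [ 0.5983 -0.1302]
cap [ 0.8185 -0.1609] r 25.9 px [542.  32.] cen [ 0.8156 -0.1607]
cap [ 0.6162 -0.268 ] r 28.2 px [359. 163.] cen [ 0.6162 -0.2672]
cap [ 0.4418 -0.2413] r 28.0 px [200. 164.] cen [ 0.4418 -0.2407]
cap [ 0.5228 -0.2785] r 27.6 px [277. 185.] cen [ 0.5227 -0.2779]
n 6 row [4e-05, 0.00011, 0.03668, -0.02467] totalD [ 7.000e-04  1.000e-04 -2.201e-01] pos [ 0.522  -0.2791  0.2481] yaw0 81.05
```

>>> {"api": "jog_arm", "payload": {"steps": [[0.12, 0.0007, 0.0005, 0.04, 0], [0.12, 0, 0, 0.04, 0], [0.12, 0, 0, 0.04, 0], [0.12, 0, 0, 0.04, 0], [0.12, 0, 0, 0.03, 0]]}}

```text
clock: 30.67
tool_pos: [0.5223, -0.2756, 0.0551]
ee_rot: [-0.001, 0.759, 0.651, -0.0]
contact_force: [0.1, -0.0, 0.0]
finger_gap: 0.0754
```

>>> {"api": "jog_arm", "payload": {"steps": [[0.12, 0, 0, 0.02, 0], [0.12, 0, 0, 0.011, 0], [1, 0, 0, 0, 0], [1, 0, 0, 0, 0], [1, 0, 0, 0, 0]]}}

```text
clock: 31.08
tool_pos: [0.5242, -0.278, 0.0291]
ee_rot: [0.001, 0.759, 0.651, 0.0]
contact_force: [0.5, 0.3, -1.4]
finger_gap: 0.0531
```

>>> {"api": "jog_arm", "payload": {"steps": [[1, 0, 0, 0, 0], [1, 0, 0, 0, 0], [1, 0, 0, 0, 0]]}}

```text
clock: 31.33
tool_pos: [0.5234, -0.2783, 0.0284]
ee_rot: [0.001, 0.76, 0.65, 0.0]
contact_force: [0.4, -0.4, -1.7]
finger_gap: 0.053
```

```bash
python3 - <<'E'
from plan import *
plan(.5242,.0900,.2,81.2,p=np.array([.5227,-.2785,.2]))
E
```

```text
n 10 row [0.03644, -0.00551, -0.0, -0.00489] totalD [0.0015 0.3685 0.    ] pos [ 0.5227 -0.2785  0.2   ] yaw0 81.15
```

>>> {"api": "jog_arm", "payload": {"steps": [[1, 0, 0, -0.012, 0], [1, 0, 0, -0.04, 0], [1, 0, 0, -0.04, 0], [1, 0, 0, -0.04, 0], [1, 0, 0, -0.04, 0]]}}

```text
clock: 31.75
tool_pos: [0.5224, -0.2779, 0.2025]
ee_rot: [0.0, 0.76, 0.65, 0.0]
contact_force: [2.1, -0.3, -1.8]
finger_gap: 0.0526
```

>>> {"api": "jog_arm", "payload": {"steps": [[1, 0.0364, -0.0055, 0, 0], [1, 0.0364, -0.0055, 0, 0], [1, 0.0364, -0.0055, 0, 0], [1, 0.0364, -0.0055, 0, 0], [1, 0.0364, -0.0055, 0, 0]]}}

```text
clock: 32.17
tool_pos: [0.5234, -0.0926, 0.2008]
ee_rot: [0.001, 0.76, 0.65, 0.0]
contact_force: [1.7, -0.7, -0.4]
finger_gap: 0.0529
```

>>> {"api": "jog_arm", "payload": {"steps": [[1, 0.0364, -0.0055, 0, 0], [1, 0.0364, -0.0055, 0, 0], [1, 0.0364, -0.0055, 0, 0], [1, 0.0364, -0.0055, 0, 0], [1, 0.0364, -0.0055, 0, 0]]}}

```text
clock: 32.58
tool_pos: [0.5242, 0.0918, 0.2008]
ee_rot: [0.0, 0.76, 0.65, 0.001]
contact_force: [0.6, -0.1, -1.8]
finger_gap: 0.0532
```

>>> {"api": "jog_arm", "payload": {"steps": [[1, 0, 0, 0, 0], [1, 0, 0, 0, 0]]}}

```text
clock: 32.75
tool_pos: [0.5243, 0.0919, 0.2005]
ee_rot: [0.0, 0.758, 0.652, 0.0]
contact_force: [0.1, -1.1, -1.0]
finger_gap: 0.0526
```

```bash
python3 held.py; python3 plan.py .5242 .090 .14 81.2 2;python3 - <<'E'
from h import *
grab('wrist','w16.png')
E
```

```text
cap z -0.03632481721886059 px [275.91844893 310.50539676] encl ((-0.3240945041179657, -0.2950931489467621), 27.986543655395508) x range -27.417413071495922 27.266084430502158 y -26.303594530078733 25.83968405730744
n 2 row [-0.00033, -5e-05, 0.03014, 0.02798] totalD [-0.0002 -0.0006 -0.0603] pos [0.5244 0.0906 0.2003] yaw0 81.26
```

View pics/w16.png

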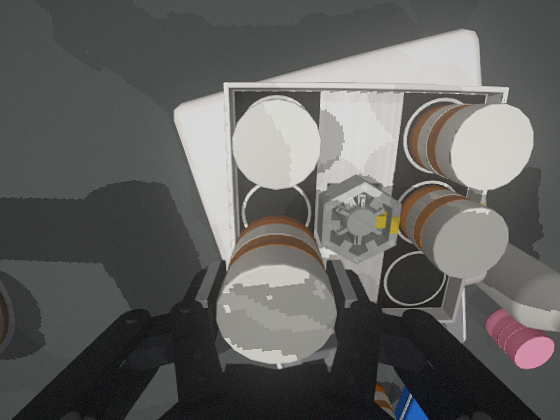

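>>> {"api": "jog_arm", "payload": {"steps": [[1, 0, 0, 0.03, 0], [1, 0, 0, 0.025, 0], [1, 0, 0, 0.01, 0], [1, 0, 0, 0.0035, 0], [1, 0, 0, 0.0015, 0]]}}

```text
clock: 33.27
tool_pos: [0.5244, 0.0891, 0.1294]
ee_rot: [-0.0, 0.76, 0.65, -0.0]
contact_force: [-0.0, -0.7, -1.3]
finger_gap: 0.0532
```

>>> {"api": "jog_arm", "payload": {"steps": [[1, 0, 0, 0.001, 0], [1, 0, 0, 0.0005, 0], [1, 0, 0, 0, 0]]}}

```text
clock: 33.52
tool_pos: [0.5252, 0.0901, 0.1291]
ee_rot: [0.0, 0.76, 0.65, 0.001]
contact_force: [-0.4, -0.8, -1.7]
finger_gap: 0.0529
```

>>> {"api": "jog_arm", "payload": {"steps": [[1, 0, 0, 0.001, 0], [1, 0, 0, 0.0005, 0], [1, 0, 0, 0, 0]]}}

```text
clock: 33.77
tool_pos: [0.5252, 0.0902, 0.1278]
ee_rot: [0.001, 0.759, 0.651, 0.001]
contact_force: [-0.2, -1.2, 4.1]
finger_gap: 0.0529
```

>>> {"api": "jog_arm", "payload": {"steps": [[1, 0, 0, 0.001, 0], [1, 0, 0, 0, 0]]}}

```text
clock: 33.93
tool_pos: [0.5252, 0.0902, 0.1276]
ee_rot: [0.001, 0.759, 0.651, 0.001]
contact_force: [-2.0, -0.6, 11.3]
finger_gap: 0.0532
```

>>> {"api": "jog_arm", "payload": {"steps": [[0, 0, 0, -0.001, 0], [0, 0, 0, 0, 0], [0, 0, 0, 0, 0], [0, 0, 0, -0.03, 0], [0, 0, 0, -0.04, 0]]}}

```text
clock: 34.35
tool_pos: [0.5222, 0.0898, 0.1934]
ee_rot: [-0.002, 0.759, 0.651, -0.003]
contact_force: [1.2, 1.0, 0.6]
finger_gap: 0.0854
```

```bash
python3 - <<'E'
from plan import *
plan(.4416,-.242,.25,81.2,p=np.array([.5243,.0898,.198]))
E
```

```text
n 9 row [-0.03784, -0.00343, -0.00578, -0.0041] totalD [-0.0827 -0.3318  0.052 ] pos [0.5243 0.0898 0.198 ] yaw0 81.16
```

>>> {"api": "jog_arm", "payload": {"steps": [[0, -0.0378, -0.0034, -0.01, 0], [0, -0.0378, -0.0034, -0.01, 0], [0, -0.0378, -0.0034, -0.01, 0], [0, -0.0378, -0.0034, -0.01, 0], [0, -0.0378, -0.0034, -0.012, 0]]}}

```text
clock: 34.77
tool_pos: [0.4778, -0.0953, 0.2485]
ee_rot: [-0.0, 0.759, 0.651, -0.0]
contact_force: [0.5, -0.3, 0.1]
finger_gap: 0.0855
```

>>> {"api": "jog_arm", "payload": {"steps": [[0, -0.0378, -0.0034, 0, 0], [0, -0.0378, -0.0034, 0, 0], [0, -0.0378, -0.0034, 0, 0], [0, -0.0378, -0.0034, 0, 0]]}}

```text
clock: 35.1
tool_pos: [0.4412, -0.243, 0.2484]
ee_rot: [0.0, 0.759, 0.651, 0.0]
contact_force: [1.2, -0.2, 0.6]
finger_gap: 0.0852
```

>>> {"api": "jog_arm", "payload": {"steps": [[0, 0, 0, 0, 0], [0, 0, 0, 0, 0]]}}

```text
clock: 35.27
tool_pos: [0.4413, -0.2431, 0.2479]
ee_rot: [-0.0, 0.761, 0.649, -0.0]
contact_force: [-0.5, 0.1, -0.4]
finger_gap: 0.0853
```

```bash
python3 jars.py w17.png; python3 plan.py .4416 -.242 .028 81.2
```

```text
[ 0.44165735 -0.24190724  0.24802568] 81.04219565568442
cap [ 0.6032 -0.0947] r 124.1 px [407.  40.] cen [ 0.5936 -0.1136]
cap [ 0.6151 -0.2668] r 29.3 px [429. 184.] cen [ 0.6149 -0.2662]
cap [ 0.4401 -0.2412] r 27.5 px [275. 185.] cen [ 0.4402 -0.2405]
n 6 row [-2e-05, -1e-05, 0.03667, -0.0263] totalD [-1.0e-04 -1.0e-04 -2.2e-01] pos [ 0.4417 -0.2419  0.248 ] yaw0 81.04
```

>>> {"api": "jog_arm", "payload": {"steps": [[0, 0.0006, -0.001, 0.04, 0], [0, 0, 0, 0.04, 0], [0, 0, 0, 0.04, 0], [0, 0, 0, 0.04, 0], [0, 0, 0, 0.03, 0]]}}

```text
clock: 35.73
tool_pos: [0.4403, -0.2383, 0.0554]
ee_rot: [-0.001, 0.759, 0.651, -0.0]
contact_force: [1.4, 0.3, -0.4]
finger_gap: 0.0857
```

>>> {"api": "jog_arm", "payload": {"steps": [[0, 0, 0, 0.02, 0], [0, 0, 0, 0.011, 0], [1, 0, 0, 0, 0], [1, 0, 0, 0, 0], [1, 0, 0, 0, 0]]}}

```text
clock: 36.15
tool_pos: [0.4424, -0.2408, 0.0292]
ee_rot: [0.001, 0.759, 0.651, 0.0]
contact_force: [-0.5, -1.2, 0.6]
finger_gap: 0.0527
```

>>> {"api": "jog_arm", "payload": {"steps": [[1, 0, 0, 0, 0], [1, 0, 0, 0, 0], [1, 0, 0, 0, 0]]}}

```text
clock: 36.4
tool_pos: [0.4424, -0.241, 0.0291]
ee_rot: [0.001, 0.759, 0.651, 0.001]
contact_force: [-0.0, 1.1, 5.5]
finger_gap: 0.0532
```

```bash
python3 - <<'E'
from plan import *
plan(.514,.0243,.2,81.2,p=np.array([.4407,-.2415,.2]))
E
```

```text
n 7 row [0.03913, 0.00453, -0.0, -0.00492] totalD [0.0733 0.2658 0.    ] pos [ 0.4407 -0.2415  0.2   ] yaw0 81.17
```

>>> {"api": "jog_arm", "payload": {"steps": [[1, 0, 0, -0.012, 0], [1, 0, 0, -0.04, 0], [1, 0, 0, -0.04, 0], [1, 0, 0, -0.04, 0], [1, 0, 0, -0.04, 0]]}}

```text
clock: 36.82
tool_pos: [0.4404, -0.2405, 0.2014]
ee_rot: [-0.0, 0.76, 0.65, -0.0]
contact_force: [0.6, -0.4, -3.2]
finger_gap: 0.0527
```

>>> {"api": "jog_arm", "payload": {"steps": [[1, 0.0391, 0.0045, 0, 0], [1, 0.0391, 0.0045, 0, 0], [1, 0.0391, 0.0045, 0, 0], [1, 0.0391, 0.0045, 0, 0], [1, 0.0391, 0.0045, 0, 0]]}}

```text
clock: 37.23
tool_pos: [0.4934, -0.0494, 0.1998]
ee_rot: [0.0, 0.76, 0.65, 0.0]
contact_force: [1.7, -0.1, -1.5]
finger_gap: 0.0531
```

>>> {"api": "jog_arm", "payload": {"steps": [[1, 0.0391, 0.0045, 0, 0], [1, 0.0391, 0.0045, 0, 0], [1, 0, 0, 0, 0], [1, 0, 0, 0, 0], [1, 0, 0, 0, 0]]}}

```text
clock: 37.65
tool_pos: [0.514, 0.0251, 0.1993]
ee_rot: [0.0, 0.759, 0.651, -0.0]
contact_force: [-0.6, -0.7, -3.4]
finger_gap: 0.0529
```

```bash
python3 held.py; python3 plan.py .514 .0243 .14 81.2 2;python3 - <<'E'
from h import *
grab('wrist','w18.png')
E
```

```text
cap z -0.03492483701503375 px [275.90751621 307.38806726] encl ((0.26535922288894653, -0.5400750041007996), 27.950231552124023) x range -27.62158004273625 27.431207445672374 y -26.29651309846949 25.6256730471159
n 2 row [-6e-05, 1e-05, 0.02969, -0.03697] totalD [ 0.     -0.0001 -0.0594] pos [0.514  0.0244 0.1994] yaw0 81.13
```

View pics/w18.png

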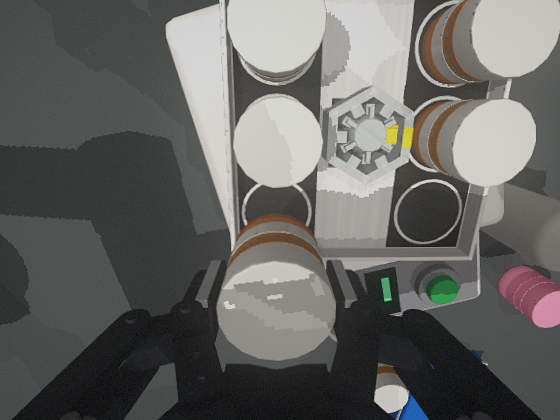

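>>> {"api": "jog_arm", "payload": {"steps": [[1, 0, 0, 0.03, 0], [1, 0, 0, 0.025, 0], [1, 0, 0, 0.009, 0], [1, 0, 0, 0.0035, 0], [1, 0, 0, 0.0015, 0]]}}

```text
clock: 38.17
tool_pos: [0.514, 0.0241, 0.1304]
ee_rot: [-0.0, 0.76, 0.65, -0.0]
contact_force: [0.5, -0.5, -1.8]
finger_gap: 0.053
```

>>> {"api": "jog_arm", "payload": {"steps": [[1, 0, 0, 0.001, 0], [1, 0, 0, 0.0005, 0], [1, 0, 0, 0, 0]]}}

```text
clock: 38.42
tool_pos: [0.515, 0.0249, 0.13]
ee_rot: [0.001, 0.76, 0.65, 0.001]
contact_force: [-0.3, 0.1, -2.3]
finger_gap: 0.0526
```

>>> {"api": "jog_arm", "payload": {"steps": [[1, 0, 0, 0.0005, 0], [1, 0, 0, 0.0005, 0], [1, 0, 0, 0, 0]]}}

```text
clock: 38.67
tool_pos: [0.5149, 0.0251, 0.1291]
ee_rot: [0.001, 0.759, 0.651, 0.001]
contact_force: [-1.9, -0.4, 4.2]
finger_gap: 0.0531
```

>>> {"api": "jog_arm", "payload": {"steps": [[0, 0, 0, -0.0005, 0], [0, 0, 0, 0, 0], [0, 0, 0, 0, 0], [0, 0, 0, -0.03, 0], [0, 0, 0, -0.04, 0]]}}

```text
clock: 39.08
tool_pos: [0.512, 0.0249, 0.1956]
ee_rot: [-0.002, 0.759, 0.651, -0.003]
contact_force: [1.5, -0.5, 1.1]
finger_gap: 0.0855
```

```bash
python3 - <<'E'
from plan import *
plan(.6163,-.268,.25,129,p=np.array([.514,.0243,.2]),n=10)
E
```

```text
n 10 row [-0.03167, 0.00366, -0.005, -4.78399] totalD [ 0.1023 -0.2923  0.05  ] pos [0.514  0.0243 0.2   ] yaw0 81.16
```

>>> {"api": "jog_arm", "payload": {"steps": [[0, -0.0317, 0.0037, -0.01, -4.78], [0, -0.0317, 0.0037, -0.01, -4.78], [0, -0.0317, 0.0037, -0.01, -4.78], [0, -0.0317, 0.0037, -0.01, -4.78], [0, -0.0317, 0.0037, -0.01, -4.78]]}}

```text
clock: 39.5
tool_pos: [0.5343, -0.1336, 0.2492]
ee_rot: [0.0, 0.607, 0.795, 0.0]
contact_force: [0.8, -0.2, -0.6]
finger_gap: 0.0855
```

>>> {"api": "jog_arm", "payload": {"steps": [[0, -0.0317, 0.0037, 0, -4.78], [0, -0.0317, 0.0037, 0, -4.78], [0, -0.0317, 0.0037, 0, -4.78], [0, -0.0317, 0.0037, 0, -4.78], [0, -0.0317, 0.0037, 0, -4.78]]}}

```text
clock: 39.92
tool_pos: [0.6172, -0.2694, 0.2484]
ee_rot: [0.0, 0.429, 0.903, -0.0]
contact_force: [0.3, 1.0, 0.8]
finger_gap: 0.0854
```

>>> {"api": "jog_arm", "payload": {"steps": [[0, 0, 0, 0, 0], [0, 0, 0, 0, 0]]}}

```text
clock: 40.08
tool_pos: [0.6174, -0.2688, 0.2461]
ee_rot: [-0.001, 0.432, 0.902, -0.0]
contact_force: [-0.2, 0.6, 1.0]
finger_gap: 0.0859
```

```bash
python3 jars.py w19.png; python3 plan.py .6163 -.268 .028 129
```

```text
[ 0.61683652 -0.26784099  0.24713817] 128.87600321635207
cap [ 0.6168 -0.0862] r 137.0 px [401.  66.] cen [ 0.6354 -0.0896]
cap [ 0.7687 -0.049 ] r 31.3 px [498. 119.] cen [ 0.7549 -0.0584]
cap [ 0.617  -0.2683] r 27.5 px [276. 187.] cen [ 0.6164 -0.268 ]
cap [ 0.8172 -0.1623] r 24.9 px [455. 219.] cen [ 0.8062 -0.1645]
n 6 row [4e-05, -9e-05, 0.03652, -0.02067] totalD [-5.000e-04 -2.000e-04 -2.191e-01] pos [ 0.6168 -0.2678  0.2471] yaw0 128.88
```

View pics/w19.png

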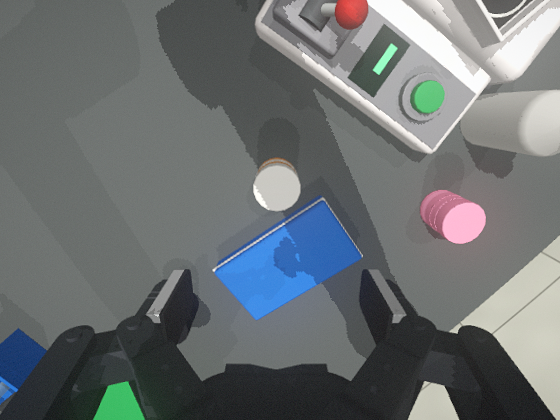

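The last jar is at px (276,187), with the slide box corner close at (322,200). I turn the jaws more parallel to the box edge and close them partly for clearance.

>>> {"api": "jog_arm", "payload": {"steps": [[0.12, 0, 0, 0.03, -7], [0.12, 0, 0, 0.03, -7], [0.12, 0, 0, 0.03, -7], [0.12, 0, 0, 0.03, 0], [0.12, 0, 0, 0.03, 0]]}}

```text
clock: 40.55
tool_pos: [0.6163, -0.2663, 0.0983]
ee_rot: [0.001, 0.259, 0.966, -0.0]
contact_force: [0.1, -0.1, 0.3]
finger_gap: 0.0751
```

>>> {"api": "jog_arm", "payload": {"steps": [[0.12, 0, 0, 0.03, 0], [0.12, 0, 0, 0.02, 0], [0.12, 0, 0, 0.01, 0], [0.12, 0, 0, 0.009, 0], [0.12, 0, 0, 0, 0]]}}

```text
clock: 40.97
tool_pos: [0.6162, -0.2668, 0.0288]
ee_rot: [-0.001, 0.259, 0.966, 0.0]
contact_force: [-1.0, -0.1, 0.6]
finger_gap: 0.0753
```

>>> {"api": "jog_arm", "payload": {"steps": [[1, 0, 0, 0, 0], [1, 0, 0, 0, 0], [1, 0, 0, 0, 0], [1, 0, 0, 0, 0], [1, 0, 0, 0, 0]]}}

```text
clock: 41.38
tool_pos: [0.6181, -0.2681, 0.0315]
ee_rot: [0.002, 0.259, 0.966, -0.0]
contact_force: [-1.5, 1.1, 6.0]
finger_gap: 0.053
```

```bash
python3 - <<'E'
from plan import *
plan(.6448,.0034,.2,81.2,p=np.array([.6167,-.2680,.2]))
E
```

```text
n 10 row [0.02376, 0.01659, -0.0, 6.87522] totalD [0.0281 0.2714 0.    ] pos [ 0.6167 -0.268   0.2   ] yaw0 149.95
```

>>> {"api": "jog_arm", "payload": {"steps": [[1, 0, 0, -0.012, 0], [1, 0, 0, -0.04, 0], [1, 0, 0, -0.04, 0], [1, 0, 0, -0.04, 0], [1, 0, 0, -0.04, 0]]}}

```text
clock: 41.8
tool_pos: [0.6162, -0.2674, 0.2039]
ee_rot: [-0.0, 0.259, 0.966, -0.0]
contact_force: [1.6, -0.4, -1.0]
finger_gap: 0.0527
```

>>> {"api": "jog_arm", "payload": {"steps": [[1, 0.0238, 0.0166, 0, 6.88], [1, 0.0238, 0.0166, 0, 6.88], [1, 0.0238, 0.0166, 0, 6.88], [1, 0.0238, 0.0166, 0, 6.88], [1, 0.0238, 0.0166, 0, 6.88]]}}

```text
clock: 42.22
tool_pos: [0.5878, -0.1264, 0.2025]
ee_rot: [0.0, 0.536, 0.844, -0.0]
contact_force: [0.0, 0.1, -2.2]
finger_gap: 0.0526
```

>>> {"api": "jog_arm", "payload": {"steps": [[1, 0.0238, 0.0166, 0, 6.88], [1, 0.0238, 0.0166, 0, 6.88], [1, 0.0238, 0.0166, 0, 6.88], [1, 0.0238, 0.0166, 0, 6.88], [1, 0.0238, 0.0166, 0, 6.88]]}}

```text
clock: 42.63
tool_pos: [0.6447, 0.0058, 0.2026]
ee_rot: [0.0, 0.761, 0.648, 0.0]
contact_force: [0.5, -0.3, -1.3]
finger_gap: 0.0529
```

>>> {"api": "jog_arm", "payload": {"steps": [[1, 0, 0, 0, 0], [1, 0, 0, 0, 0], [1, 0, 0, 0, 0]]}}

```text
clock: 42.88
tool_pos: [0.6446, 0.004, 0.2015]
ee_rot: [-0.0, 0.759, 0.651, -0.0]
contact_force: [0.5, -0.7, -1.3]
finger_gap: 0.0529
```

```bash
python3 held.py; python3 plan.py .6448 .0034 .14 81.2 2;python3 - <<'E'
from h import *
grab('wrist','w20.png')
E
```

```text
cap z -0.03257290158595722 px [275.80124805 302.37805512] encl ((1.1853699684143066, -0.2574377954006195), 27.773056030273438) x range -26.283807447263705 28.508328165965864 y -26.44812147602525 25.665297223616548
n 2 row [-6e-05, 0.00017, 0.03082, -0.00892] totalD [ 0.0003 -0.0002 -0.0616] pos [0.6445 0.0036 0.2016] yaw0 81.18
```

View pics/w20.png

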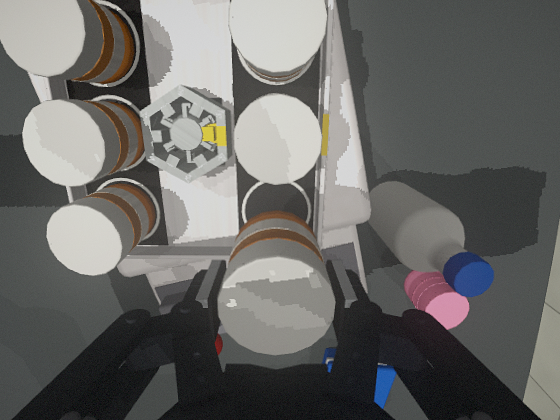

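>>> {"api": "jog_arm", "payload": {"steps": [[1, -0.001, 0, 0.03, 0], [1, 0, 0, 0.025, 0], [1, 0, 0, 0.008, 0], [1, 0, 0, 0.0035, 0], [1, 0, 0, 0.0015, 0]]}}

```text
clock: 43.4
tool_pos: [0.6444, 0.0025, 0.1336]
ee_rot: [-0.0, 0.76, 0.65, -0.0]
contact_force: [0.1, 0.1, -0.9]
finger_gap: 0.0529
```

>>> {"api": "jog_arm", "payload": {"steps": [[1, 0, 0, 0.001, 0], [1, 0, 0, 0.0005, 0], [1, 0, 0, 0, 0]]}}

```text
clock: 43.65
tool_pos: [0.6454, 0.0031, 0.1332]
ee_rot: [0.001, 0.76, 0.65, 0.001]
contact_force: [0.3, -1.2, -2.2]
finger_gap: 0.0531
```

>>> {"api": "jog_arm", "payload": {"steps": [[1, 0, 0, 0.0005, 0], [1, 0, 0, 0.0005, 0], [1, 0, 0, 0, 0]]}}

```text
clock: 43.9
tool_pos: [0.6452, 0.0033, 0.1316]
ee_rot: [0.0, 0.759, 0.651, 0.0]
contact_force: [-0.0, 0.2, 0.4]
finger_gap: 0.053
```

>>> {"api": "jog_arm", "payload": {"steps": [[1, 0, 0, 0.0005, 0], [1, 0, 0, 0, 0]]}}

```text
clock: 44.07
tool_pos: [0.6452, 0.0033, 0.1314]
ee_rot: [0.0, 0.759, 0.651, 0.001]
contact_force: [-1.2, 0.5, 4.9]
finger_gap: 0.0527
```

>>> {"api": "jog_arm", "payload": {"steps": [[0, 0, 0, 0, 0], [0, 0, 0, 0, 0], [0, 0, 0, 0, 0], [0, 0, 0, -0.03, 0], [0, 0, 0, -0.04, 0]]}}

```text
clock: 44.48
tool_pos: [0.6425, 0.0031, 0.1966]
ee_rot: [-0.003, 0.76, 0.65, -0.003]
contact_force: [1.1, -0.1, 1.3]
finger_gap: 0.0852
```

>>> {"api": "jog_arm", "payload": {"steps": [[0, -0.01, 0, -0.04, 0], [0, -0.01, -0.01, -0.04, 0], [0, -0.01, -0.01, -0.03, 0], [0, 0, -0.03, -0.02, 0], [0, 0, 0, 0, 0]]}}

```text
clock: 44.9
tool_pos: [0.589, -0.0188, 0.3363]
ee_rot: [0.002, 0.76, 0.65, 0.003]
contact_force: [0.0, 0.3, 1.1]
finger_gap: 0.0851
```

>>> {"api": "jog_arm", "payload": {"steps": [[0, 0, 0, 0, 0]]}}

```text
clock: 44.98
tool_pos: [0.5908, -0.0187, 0.332]
ee_rot: [0.001, 0.76, 0.65, 0.002]
contact_force: [0.3, 0.5, -1.1]
finger_gap: 0.0854
```

```bash
python3 chk.py w21.png; python3 - <<'E'
from h import *
f=grab('wrist'); hsv=cv2.cvtColor(f['color'],cv2.COLOR_BGR2HSV); C=cloud(f)
m=cv2.inRange(hsv,(45,120,60),(75,255,255)); k,l,st,c=cv2.connectedComponentsWithStats(m)
for i in range(1,k):
    if st[i,4]>60: print(st[i],c[i],np.median(C[l==i],0).round(4),plane(f,[c[i]],.075))
E
```

```text
[ 0.59109539 -0.01867281  0.33006026] 81.15421529023936
cap [0.5351 0.1517] 28.0 [188.  26.] [0.5346 0.1513]
cap [0.6641 0.1309] 27.5 [328.  26.] [0.6639 0.1304]
cap [0.6545 0.0681] 27.2 [326.  96.] [0.6544 0.0691]
cap [0.5257 0.0871] 27.5 [194.  98.] [0.5256 0.0882]
cap [0.516  0.0235] 28.0 [199. 162.] [0.5156 0.0248]
cap [0.6436 0.0033] 27.5 [322. 163.] [0.6438 0.004 ]
[332 211  21  20 315] [341.73015873 220.45396825] [ 0.673  -0.0967  0.0824] [[ 0.67434573 -0.09969425  0.075     ]]
[298 212   9  19  87] [301.87356322 221.74712644] [ 0.6178 -0.0976  0.064 ] [[ 0.61739463 -0.09277371  0.075     ]]
```

View pics/w21.png

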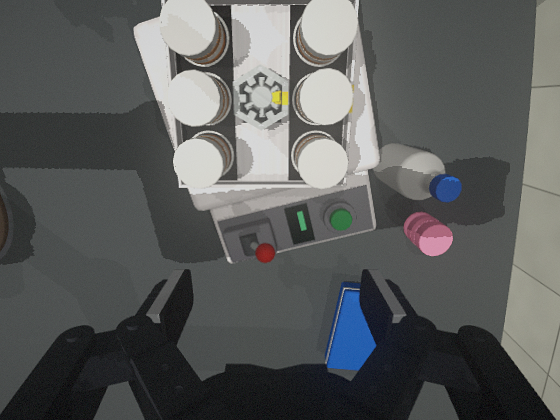

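All six jars stand on their circles. Next is the green button at px (342,220). I check how close the bottle is before planning the press.

```bash
python3 - <<'E'
from plan import *
f=grab('top','t21.png'); hsv=cv2.cvtColor(f['color'],cv2.COLOR_BGR2HSV)
m=cv2.inRange(hsv,(105,120,80),(125,255,255)); m[:, :290]=0; m[:,318:]=0; m[:150]=0;m[180:]=0
M=cv2.moments(m,True); print(M['m00'],plane(f,[[M['m10']/M['m00'],M['m01']/M['m00']]],.165))
plan(.673,-.0965,.16,141)
E
```

```text
45.0 [[ 0.7757586  -0.04226204  0.165     ]]
n 9 row [-0.01153, 0.00629, 0.01868, -6.64853] totalD [ 0.0818 -0.0779 -0.1681] pos [ 0.5912 -0.0186  0.3281] yaw0 81.16
```

>>> {"api": "jog_arm", "payload": {"steps": [[1, -0.0115, 0.0063, 0, -6.65], [1, -0.0115, 0.0063, 0, -6.65], [1, -0.0115, 0.0063, 0, -6.65], [1, -0.0115, 0.0063, 0.01, -6.65], [1, -0.0115, 0.0063, 0.02, -6.65]]}}

```text
clock: 45.55
tool_pos: [0.6276, -0.0734, 0.2996]
ee_rot: [0.001, 0.539, 0.842, 0.0]
contact_force: [0.2, 0.4, 0.7]
finger_gap: 0.0254
```

>>> {"api": "jog_arm", "payload": {"steps": [[1, -0.0115, 0.0063, 0.03, -6.65], [1, -0.0115, 0.0063, 0.03, -6.65], [1, -0.0115, 0.0063, 0.03, -6.65], [1, -0.0115, 0.0063, 0.03, -6.65], [1, 0, 0, 0, 0]]}}

```text
clock: 45.97
tool_pos: [0.6713, -0.0965, 0.1695]
ee_rot: [-0.006, 0.332, 0.943, -0.001]
contact_force: [-0.4, 0.5, -2.7]
finger_gap: -0.0002
```

```bash
python3 - <<'E'
from plan import *
f=grab('wrist','w22.png'); hsv=cv2.cvtColor(f['color'],cv2.COLOR_BGR2HSV); C=cloud(f)
m=cv2.inRange(hsv,(45,120,60),(75,255,255)); k,l,st,c=cv2.connectedComponentsWithStats(m)
for i in range(1,k):
    if st[i,4]>60: print(st[i],c[i],np.median(C[l==i],0).round(4),plane(f,[c[i]],.082))
plan(.673,-.0965,.095,141)
E
```

```text
[223 149  30  31 323] [237.19195046 164.08049536] [ 0.6177 -0.0968  0.0638] [[ 0.61706951 -0.09269874  0.082     ]]
[259 202  37  35 980] [277.07040816 219.19693878] [ 0.6724 -0.0969  0.0822] [[ 0.67230458 -0.09703304  0.082     ]]
n 2 row [-0.00086, 0.0005, 0.03916, -0.05797] totalD [ 0.002  -0.0003 -0.0783] pos [ 0.671  -0.0962  0.1733] yaw0 140.88
```

View pics/w22.png

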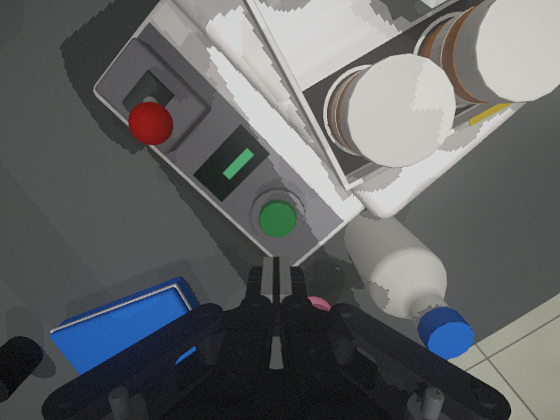

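>>> {"api": "jog_arm", "payload": {"steps": [[1, -0.001, 0, 0, -7], [1, 0, 0, 0, -7], [1, 0, 0, 0.03, 0], [1, 0, 0, 0.03, 0], [1, 0, 0, 0.018, 0]]}}

```text
clock: 46.43
tool_pos: [0.673, -0.0965, 0.1009]
ee_rot: [-0.0, 0.218, 0.976, 0.0]
contact_force: [0.2, -0.1, 0.7]
finger_gap: -0.0002
```

>>> {"api": "jog_arm", "payload": {"steps": [[1, 0, 0, 0, 0], [1, 0, 0, 0, 0]]}}

```text
clock: 46.6
tool_pos: [0.6731, -0.0966, 0.1024]
ee_rot: [-0.001, 0.217, 0.976, -0.0]
contact_force: [0.0, 0.8, 0.5]
finger_gap: -0.0001
```

>>> {"api": "jog_arm", "payload": {"steps": [[1, 0, 0, 0.01, 0], [1, 0, 0, 0.007, 0], [1, 0, 0, 0.002, 0], [1, 0, 0, 0, 0]]}}

```text
clock: 46.93
tool_pos: [0.6734, -0.0969, 0.0825]
ee_rot: [-0.0, 0.217, 0.976, -0.0]
contact_force: [0.1, 0.4, -0.0]
finger_gap: -0.0003
```

>>> {"api": "jog_arm", "payload": {"steps": [[1, 0, 0, 0.0015, 0], [1, 0, 0, 0.0015, 0], [1, 0, 0, 0, 0]]}}

```text
clock: 47.18
tool_pos: [0.6738, -0.097, 0.0801]
ee_rot: [0.0, 0.216, 0.976, 0.0]
contact_force: [-0.6, -1.1, 2.3]
finger_gap: -0.0
```

>>> {"api": "jog_arm", "payload": {"steps": [[1, 0, 0, 0.001, 0], [1, 0, 0, 0.001, 0], [1, 0, 0, 0, 0]]}}

```text
clock: 47.43
tool_pos: [0.6738, -0.097, 0.078]
ee_rot: [0.0, 0.216, 0.976, 0.0]
contact_force: [0.4, 0.7, 3.9]
finger_gap: -0.0
```

>>> {"api": "jog_arm", "payload": {"steps": [[1, 0, 0, 0.001, 0], [1, 0, 0, 0.001, 0], [1, 0, 0, 0, 0]]}}

```text
clock: 47.68
tool_pos: [0.6738, -0.097, 0.0761]
ee_rot: [0.0, 0.216, 0.976, 0.0]
contact_force: [0.0, -0.0, 6.0]
finger_gap: -0.0003
```

>>> {"api": "jog_arm", "payload": {"steps": [[1, 0, 0, 0.001, 0], [1, 0, 0, 0.001, 0], [1, 0, 0, 0, 0]]}}

```text
clock: 47.93
tool_pos: [0.6739, -0.097, 0.076]
ee_rot: [0.001, 0.216, 0.976, 0.0]
contact_force: [-4.3, 0.7, 13.5]
finger_gap: -0.0001
```

Bottomed: the force stiffened to 13.5 N with no further travel. Now I release, lift and check.

>>> {"api": "jog_arm", "payload": {"steps": [[1, 0, 0, -0.01, 0], [1, 0, 0, -0.02, 0], [1, 0, 0, -0.03, 0], [1, 0, 0, -0.04, 0], [1, 0, 0, -0.04, 0]]}}

```text
clock: 48.35
tool_pos: [0.6726, -0.0968, 0.2137]
ee_rot: [-0.002, 0.216, 0.976, -0.0]
contact_force: [0.9, -0.6, 0.9]
finger_gap: -0.0
```

>>> {"api": "jog_arm", "payload": {"steps": [[1, 0, 0, -0.04, 0], [1, 0.02, 0.01, -0.03, 7], [1, 0.025, 0.01, -0.02, 7], [1, 0.025, 0.01, -0.02, 7], [1, 0, 0, 0, 0]]}}

```text
clock: 48.77
tool_pos: [0.6296, -0.0311, 0.3291]
ee_rot: [0.003, 0.392, 0.92, 0.002]
contact_force: [-0.9, 0.6, 0.6]
finger_gap: -0.0004
```

>>> {"api": "jog_arm", "payload": {"steps": [[1, 0, 0, 0, 0], [1, 0, 0, 0, 0]]}}

```text
clock: 48.93
tool_pos: [0.6308, -0.0343, 0.3228]
ee_rot: [-0.0, 0.39, 0.921, -0.0]
contact_force: [0.3, -0.5, -0.1]
finger_gap: -0.0001
```

```bash
python3 chk.py w23.png; python3 - <<'E'
from h import *
f=grab('wrist'); hsv=cv2.cvtColor(f['color'],cv2.COLOR_BGR2HSV); C=cloud(f)
m=cv2.inRange(hsv,(45,120,60),(75,255,255)); k,l,st,c=cv2.connectedComponentsWithStats(m)
for i in range(1,k):
    if st[i,4]>60: print('green',st[i],np.median(C[l==i],0).round(4))
g=grab('scene'); cv2.imwrite('pics/s23.png',cv2.resize(g['color'][130:300,130:400],None,fx=2.9,fy=2.9,interpolation=cv2.INTER_CUBIC))
E
```

```text
[ 0.63074063 -0.03462239  0.32206566] 134.05901093488117
cap [0.5258 0.0864] 27.3 [286.  24.] [0.527  0.0852]
cap [0.5153 0.0236] 27.4 [230.  67.] [0.5148 0.024 ]
cap [0.6633 0.1306] 28.6 [419.  98.] [0.6628 0.1311]
cap [0.6536 0.0676] 27.7 [364. 138.] [0.6532 0.068 ]
cap [0.6434 0.0026] 27.4 [310. 176.] [0.6429 0.0031]
green [232 190  16  19 100] [ 0.6182 -0.0982  0.064 ]
green [257 220  21  20 327] [ 0.6723 -0.0969  0.0824]
green [ 35 386  21  34 196] [ 0.6163 -0.7548  0.0148]
```

View pics/w23.png

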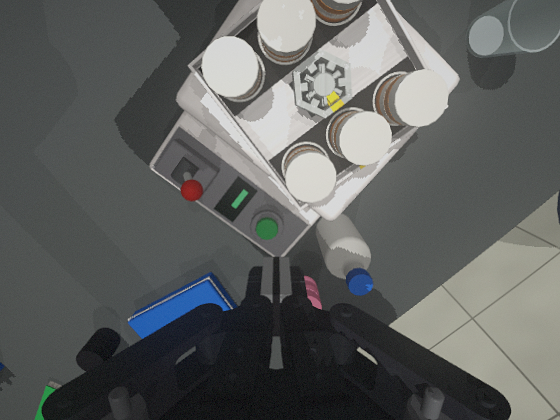

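View pics/s23.png

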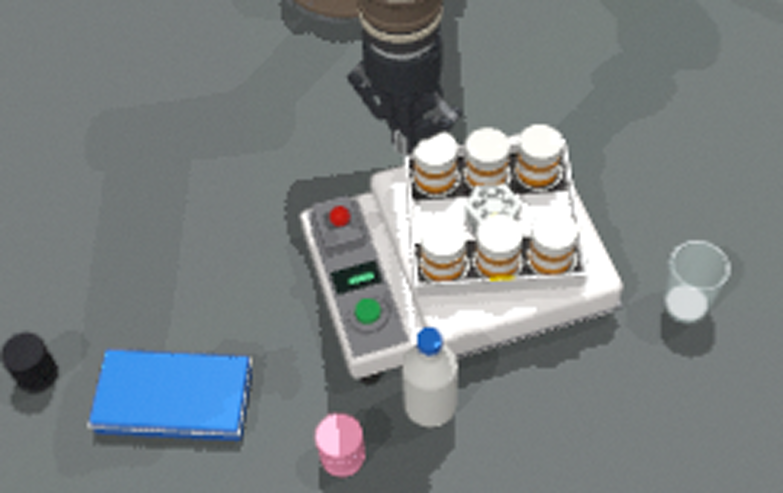

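The button is back up and all six jars stand upright. The two far jars, on circles 3 and 6, read about 4 mm off in oblique views, so I check them from directly above.

```bash
python3 plan.py .59 .12 .34 92
```

```text
n 6 row [0.02671, 0.00557, -0.00304, 6.99948] totalD [-0.0407  0.1549  0.0182] pos [ 0.6307 -0.0349  0.3218] yaw0 134.0
```

>>> {"api": "jog_arm", "payload": {"steps": [[1, 0.0267, 0.0056, -0.003, 7], [1, 0.0267, 0.0056, -0.003, 7], [1, 0.0267, 0.0056, -0.003, 7], [1, 0.0267, 0.0056, -0.003, 7], [1, 0.0267, 0.0056, -0.003, 7]]}}

```text
clock: 49.5
tool_pos: [0.5881, 0.0936, 0.3381]
ee_rot: [-0.0, 0.652, 0.758, -0.001]
contact_force: [0.4, 0.2, 0.4]
finger_gap: 0.0
```

>>> {"api": "jog_arm", "payload": {"steps": [[1, 0.0267, 0.0056, -0.003, 7], [1, 0, 0, 0, 0], [1, 0, 0, 0, 0], [1, 0, 0, 0, 0]]}}

```text
clock: 49.83
tool_pos: [0.5903, 0.1201, 0.3406]
ee_rot: [-0.0, 0.694, 0.72, -0.001]
contact_force: [0.7, -0.5, -0.6]
finger_gap: 0.0001
```

```bash
python3 chk.py w24.png
```

```text
[0.59026045 0.11972503 0.34079542] 92.02515266253347
cap [0.5346 0.1534] 27.4 [226. 156.] [0.5347 0.1541]
cap [0.6636 0.1333] 27.8 [344. 179.] [0.6636 0.1339]
cap [0.526  0.0891] 28.3 [219. 212.] [0.5257 0.09  ]
cap [0.654 0.071] 28.1 [329. 231.] [0.6536 0.0715]
cap [0.5156 0.0269] 29.2 [212. 261.] [0.5153 0.0277]
cap [0.6436 0.0068] 29.9 [319. 278.] [0.6473 0.0083]
```

View pics/w24.png

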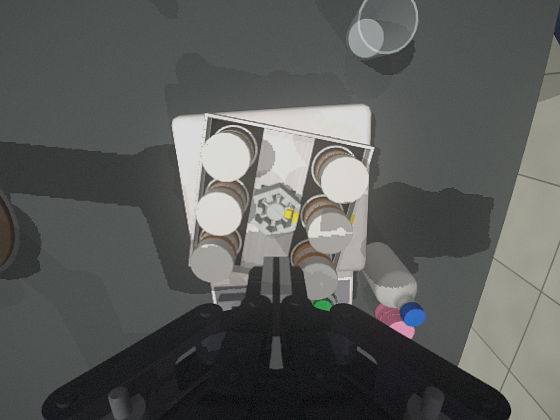

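```bash
python3 -c "
from plant import bot
print(bot.hand_in())"
```

```text
the job is handed in; nothing more can be done
None
```

The job is done and handed in at about 50 s of the 210 s allowed.

- **Platform:** I lifted it by the hub, turned it to the key at about -9° and slid it down with no side force. Contact came at the expected depth, and the printed circles measured the right 66/132 mm spacing at the home height.
- **Lever:** I pushed it over until it met its stop at 10 N. The ball moved 49 mm, which is full throw, and it is still over in the later pictures.
- **Jars:** All six were present and stand upright, one per circle. One had been knocked early on, so I measured the jars again before each pick.
- **Button:** I pressed it to the bottom, about 6 mm of travel with force rising to 13.5 N. It came back to its starting height of 82 mm.

**Last checks:** From directly above, the jars on circles 3 and 6 are about 2 mm off centre, which is roughly the camera calibration error. Two earlier slanted views had put those same two jars 4–5 mm off, and I trust the straight-down view. The circle 2 and 5 jars read within about 2 mm in that view. The front jars, 1 and 4, were at the edge of that picture and read within about 3 and 4 mm. The earlier views, which showed them better, gave 1–2 mm.

The beaker, wash bottle and slide box were not touched, and the gripper was clear of everything at hand-in.

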